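# Wedge the sprung catch and take out the vial

### The arm

A 6-joint arm with a two-finger parallel gripper is mounted at the origin on a cart in front of the work surface, level with it; the furniture and walls round the work are solid. World frame = base frame: x ahead of the robot, y to its left, z up, the work surface at z = 0. Lengths are in m, angles in degrees, forces in N, time in s.
With the tool pointing down it reaches from about 0.3 to 0.75 m from the base axis. Payload 8.5 kg.
Tool frame: the origin (TCP) lies midway between the tips of the shut fingers; the grasp point (between the pads) lies 19 mm behind it; y points along the fingers, x is the direction in which the jaws open and shut, and the axes are right-handed (so a half turn about y gives the same grasp; the last joint's range is limited). The gripper opens to 85 mm and grips with 20 to 120 N. Pads are 22 mm wide; open, the fingers measure 114 mm over their backs; the gripper's body (76 mm by 85 mm) begins 54 mm behind the grasp point. The pads swing forward as they close: fully open they stand 13 mm farther back than shut.
Start: joints at [63.18, 21.807, 74.336, -0, 83.858, -12.336], TCP at [0.138, 0.533, 0.231] pointing down, gripper open.
Joint ranges: [-178.18, 178.18], [-50.72, 133.34], [12.68, 142.11], [-81.47, 261.47], [9.98, 163.14], [-165.26, 165.26]. Speed limits (degrees/s): [136.94, 136.94, 180, 180, 180, 180].

### API

Orientations are given as a 3x3 rotation matrix whose columns are the frame's x, y, z axes.
In Python, from rig import env gives the robot as it stands.
- The arm moves only by the tool carry_out, never from a script. Its argument "plan" is a list of rows, each a list of 3 entries, a list of its own where there are three numbers: the shift along the tool's x, y, z in m, then the turn, a rotation vector about the tool's x, y, z in degrees, then the finger opening in m, from 0 to 0.0854. In form: [[[dx, dy, dz], [ax, ay, az], jaw], ...]. A call has 1 to 8 rows; each row shifts and turns the commanded pose from where the row before left it, along the tool's axes as they then stand; what a row does not reach is not made up. A row lasts 1/8 s, in which the tool goes at most 62.5 mm and 10.7 degrees, less where a joint would pass 70% of its speed; a pose out of reach is approached as far as the arm can. A call is refused whole if a number of a shift passes 0.0625 or a number of a turn 10.7, either way. A call with a gripper value outside its range is refused whole. The fingers move at their own pace and stop on an object; "force" is the grip in N (left out, the last holds). Time passes only in rows, so rows that do not move let the fingers close. It gives the time, the measured TCP pose, the force and the opening at its end, in the units of the state.
- env.observe(): the state, without advancing time (a new reading comes with each control period).
- env.get_image(name): name is "scene" or "side" or "wrist"; returns a dict with "image" (384x512x3 uint8, red, green, blue), "vfov" (degrees; the focal length in pixels is half the picture's height over the tangent of half this angle, whatever the lens; pixels are square), "cx", "cy" (the principal point, pixels), "rvec" (rotation vector, rad) and "tvec" (3), from world to camera coordinates, as OpenCV has them; the wrist camera has in their place "tool_from_camera" (4x4, takes a point from camera to tool coordinates, whose origin is the TCP and whose axes are the tool frame's). Camera axes: x right, y down, z forward; pixel columns grow to the right and rows downward; lengths in m; the calibration is good to about 2 mm. The wrist camera is an equidistant fisheye: a pixel r from the principal point sees the ray r / f radians off the axis. A picture is of the moment at which its call begins: read the wrist's pose just before it. There is no depth.
- env.close_job(): hands the job in, once; it reports no verdict.
Trained networks look in a picture, given as the dict that the camera call returned (one of the last four; its "shot" number tells which), for a name from the list of things; names that differ only in an ending like _2 or _b are one class to them, and where a whole thing is asked for, a point or a joint stands for the part that bears it (a point fixed in the world has none). Each returns a list of dicts, best first, with "conf" (0 to 1); they miss things now and then, are a little off and sometimes report something else, mostly with a low value. They report only what shows in the picture. A call takes as long as a camera call.
- env.outline_of(target, picture): "mask" (384x512 bool, what is visible of it) and "pixel" ([row, column] in pixels, amid what is visible of it).
The state is a dict: "time_s": time; "q": joint angles; "qvel": joint speeds; "joint_efforts": joint torques, N m; "position": TCP position; "tool_rot": TCP orientation; "ft_force": force on the tool from outside, world axes, zero at the start; "wrist_torque": the same for the moment, N m; "grip_width": finger opening in m.
Only numpy, scipy, OpenCV 4.12 (cv2) and the standard library are available. Lean on these libraries where they do the work, as an engineer would, in place of code of your own. Each camera call takes 0.05 s, during which the arm holds its last target.

### The job

Push the orange wedge into the gap between the post and the sprung catch of the leaning vial holder, so that it alone holds the catch back clear of the vial's cap. Then draw the white-capped vial out of the holder and stand it upright inside the empty blue ring on the white sample board, leaving the wedge where it is with the catch still open. Do not knock over or push aside the vials already on the board, or lay the white-capped one down.

Things in the scene. Friction and masses are not known exactly. Their poses are not given: they have to be found in the camera images.
- stand: Vial holder fixed to the bench; steel foot 140 x 84 x 10 mm. Origin at the centre of the foot's underside, z up; x points about to the robot's right, y away from the robot. A blue block (40 x 40 mm, 44 mm along its bore) leans 35 degrees from vertical to -x: the bore's axis points (-0.574, 0, 0.819). Next to it a post 32 mm wide in y spans x = 10 to 24 mm, up to z = 94 mm (guide to 112 mm).
- bore_mouth (a point): Point on the stand's blue face where the bore's axis comes out (axes as the stand's; at x = -21, z = 58 mm in it). The bore is 25 mm wide and 34 mm deep.
- gap_mid (a point): Middle of the closed wedge gap, on the shelf's top (stand's axes; at x = 30, y = 0, z = 70 mm in it). The level shelf on the post's +x side is 32 mm wide in y, open at both y sides, and 44 mm deep in x. The gap lies between the post's flat +x face (6 mm to -x) and the catch's lug (6 mm to +x). The wedge goes in level along y, lying on the shelf, under the catch's bar (25 mm above the shelf).
- catch (a joint): Sprung steel bolt sliding along the stand's x, in m: 0 = closed, grows as pushed to +x, at most 0.026. Closed, its bar lies over the vial's cap, 2 to 3 mm above the cap's highest edge; the cap is clear from 0.014 on. The spring shuts it with 2.8 N when closed, 4.2 N at 0.018.
- wedge_mid (a point): Centre (half-way up) of the loose orange wedge: 120 mm long, 24 mm high, 30 mm thick, 60 g, lying on the bench, z up, tip away from the robot. Own y runs along it: thin tip at y = +60 mm, ribbed tail at -60 mm. The face at x = -15 mm is flat all along. The other face tapers: 3 mm thick at the tip (x = -15 to -12 mm), full 30 mm from y = +5 mm back to the tail, where both faces are parallel.
- wedge: The same wedge; origin at the centre of its underside. It holds the catch 18 mm open by itself once its parallel part lies between post and lug: put in from the stand's -y side (nearest the robot) with the flat face to the post, its centre is then at y = 3 to 15 mm of the stand, and its tail sticks out for the fingers.
- vial_mid (a point): Centre of the white-capped glass vial, a cylinder 22 mm in diameter and 68 mm long, 16 g; its own z runs along it to the cap. At the start it leans in the bore of the stand with its upper 34 mm sticking out.
- vial: The same vial; origin at the centre of its bottom.
- board: White sample board fixed to the bench, 120 (x) x 130 (y) x 8 mm; origin at the centre of its underside. Blue printed rings at x, y = (-28, 0) mm (empty), (32, -36) mm and (32, 36) mm (with a vial each).
- empty_ring (a point): Centre of the empty blue ring (22 mm inner radius) on the board's top, 8 mm above the bench; axes as the board's (x away from the robot, y to its left, give or take 20 degrees).
- vial_black_mid (a point): Centre of the black-capped vial, 19 mm in diameter, 58 mm tall, loose, standing on the board. Leave it standing.
- vial_red_mid (a point): Centre of the red-capped vial, 19 mm in diameter, 58 mm tall, loose, standing on the board. Leave it standing.
- catch_lug (a point): Middle of the catch's lug, on its face towards the post (stand's axes). Lug: 16 mm wide in y, 10 mm thick in x, its lower end 2 mm above the shelf; when closed its face is at x = 36 mm of the stand, 12 mm from the post. The bar above it: 14 mm wide in y, z = 95 to 105 mm, x = -46 to 46 mm when closed, with a red thumb tab at its +x end up to z = 112 mm.

How it is judged (in metres and radians):
On the way, in this order (a step that is already met when the one before it is completed fails the run):
1. the wedge alone, let go, holds the catch open (value of joint catch above 0.014 m and contact force between wedge and catch above 0.5 N and contact force between each of the arm, the fingers and wedge below 0.1 N and contact force between the fingers and catch below 0.1 N), for 0.3 s.
2. the vial is drawn out of the holder while the wedge holds the catch open (value of joint catch above 0.014 m and contact force between wedge and catch above 0.3 N and distance between vial_mid and stand above 0.115 m), for 0.1 s.
At the end, for the whole second after the job is handed in: The white-capped vial stands upright (within 6 degrees, cap up) and at rest on the board, its centre within 12 mm of the empty ring's centre; the wedge still holds the catch at least 14 mm open (horizontal distance between vial_mid and empty_ring below 0.012 m and z of vial_mid in the frame of empty_ring between 0.03 and 0.038 m and angle between vial_mid's own z axis and vertical below 0.1 rad and linear speed of vial below 0.02 m/s and value of joint catch above 0.014 m and contact force between wedge and catch above 0.5 N); the robot touches nothing.
It fails at once if a vial on the board is knocked over or pushed more than 20 mm (angle between any of vial_black_mid, vial_red_mid's own z axis and vertical above 0.5 rad or distance of any of vial_black_mid, vial_red_mid from where it was at the start of the episode above 0.02 m).
It fails at once if the white-capped vial is laid down (over 75 degrees from upright) (angle between vial_mid's own z axis and vertical above 1.3 rad).
It also fails if it takes over 59 s, if anything falls off the work surface, if the arm or the gripper's body presses on something with over 40 N, if the wrist force passes 120 N, or if a joint passes its speed limit or range.

## Working session

There is one attempt and no reset: what is moved stays moved. The work goes in short steps, Python scripts to look and compute and a tool call to move; the robot and the scene stay as the last step left them, time stands still between calls to the robot, and variables do not carry over. Pictures are saved under pics/ and viewed, and the job is handed in when it is done.

Besides the shell and the picture viewer there is one more tool, called after "Call:" as a command line: name --argument value ..., lists and objects as JSON in quotes. carry_out: Moves the arm, as the interface text tells. Its arguments: {"type":"object","properties":{"plan":{"type":"array","items":{"type":"array"}},"force":{"type":"number"}},"required":["plan"]}

```bash
ls; mkdir -p pics
cat > h.py <<'E'
import numpy as np, cv2, pickle
from rig import env
def shot(name,fn,scale=1.5):
    st=env.observe(); p=env.get_image(name); p['st']=st
    im=cv2.cvtColor(p['image'],cv2.COLOR_RGB2BGR)
    cv2.imwrite('pics/%s.png'%fn,cv2.resize(im,None,fx=scale,fy=scale,interpolation=cv2.INTER_CUBIC))
    pickle.dump(p,open('pics/%s.pkl'%fn,'wb'))
    return p
def f(p): return p['image'].shape[0]/2/np.tan(np.radians(p['vfov'])/2)
def cam(p):
    R,_=cv2.Rodrigues(np.array(p['rvec'],float)); t=np.array(p['tvec'],float).ravel(); return R,t
def proj(p,X):
    X=np.atleast_2d(X).astype(float)
    if 'rvec' in p:
        R,t=cam(p); c=X@R.T+t; return np.c_[p['cx']+f(p)*c[:,0]/c[:,2],p['cy']+f(p)*c[:,1]/c[:,2]]
    T=np.array(p['tool_from_camera']); st=p['st']
    x=(X-np.array(st['position']))@np.array(st['tool_rot'])
    c=(x-T[:3,3])@T[:3,:3]
    r=np.linalg.norm(c[:,:2],axis=1); th=np.arctan2(r,c[:,2]); s=f(p)*th/np.maximum(r,1e-9)
    return np.c_[p['cx']+s*c[:,0],p['cy']+s*c[:,1]]
def ray(p,u,v):
    if 'rvec' in p:
        R,t=cam(p); d=np.array([(u-p['cx'])/f(p),(v-p['cy'])/f(p),1]); return -R.T@t, R.T@d
    a=np.array([u-p['cx'],v-p['cy']]); r=np.linalg.norm(a); th=r/f(p)
    d=np.r_[a/max(r,1e-9)*np.sin(th),np.cos(th)]
    T=np.array(p['tool_from_camera']); R=np.array(p['st']['tool_rot'])
    return np.array(p['st']['position'])+R@T[:3,3], R@T[:3,:3]@d
def onz(p,u,v,z):
    o,d=ray(p,u,v); return o+d*(z-o[2])/d[2]
E
python3 - <<'E'
from h import *
s=env.observe()
for k in s: print(k,np.round(s[k],3).tolist())
for n in('scene','side','wrist'):
    p=shot(n,n+'0'); print(n,p['vfov'],p['cx'],p['cy'],p.get('rvec'),p.get('tvec'),p.get('tool_from_camera'))
E
```

```text
pics
time_s 0.0
q [63.182, 21.841, 74.386, -0.0, 83.859, -12.335]
qvel [0.099, -0.099, 0.032, -0.014, 0.083, 0.045]
joint_efforts [0.001, -44.847, -23.128, -0.0, 0.005, -0.0]
position [0.137, 0.532, 0.231]
tool_rot [[0.25, -0.001, -0.968], [0.968, -0.001, 0.25], [-0.001, -1.0, 0.0]]
ft_force [-0.668, -0.628, 0.01]
wrist_torque [-0.017, -0.006, 0.014]
grip_width 0.085
scene 43.65492194933282 259.3952307939485 191.33629982114812 [ 1.93794552 -0.44659489  0.33307205] [-0.46919083  0.16512023  0.94151736] None
side 45.54553013441183 250.59999323601258 199.1339644190008 [ 2.17464268  0.02354189 -0.02329293] [-0.54107237  0.04212986  1.17417614] None
wrist 65.70646984690485 255.0180813837424 189.74717598703467 None None [[ 9.99999603e-01  4.04738483e-04 -7.93852214e-04 -7.39109467e-05]
 [ 8.72694661e-04 -2.64829587e-01  9.64294835e-01 -1.42713373e-01]
 [ 1.80051675e-04 -9.64295145e-01 -2.64829835e-01  6.62296245e-02]
 [ 0.00000000e+00  0.00000000e+00  0.00000000e+00  1.00000000e+00]]
```

View pics/scene0.png

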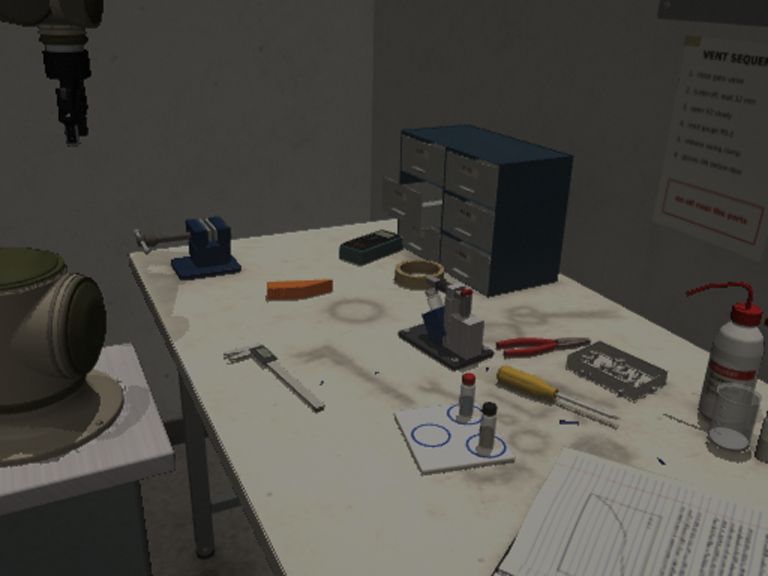

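View pics/side0.png

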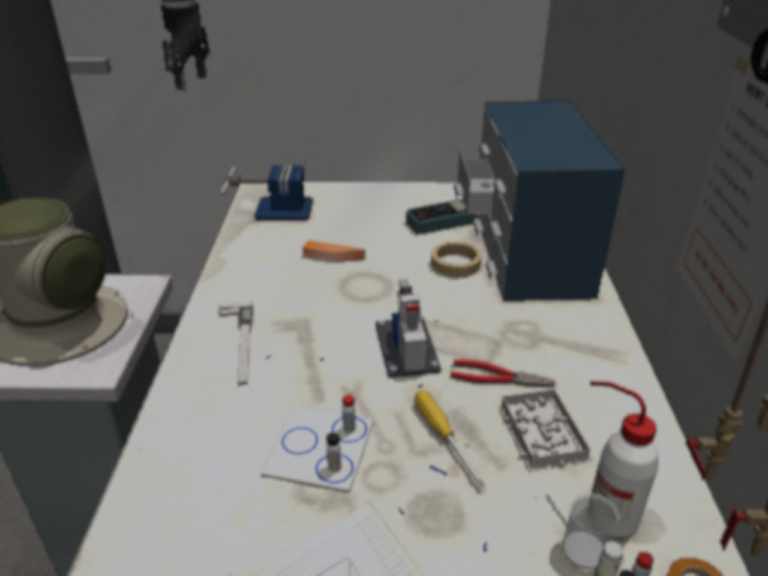

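View pics/wrist0.png

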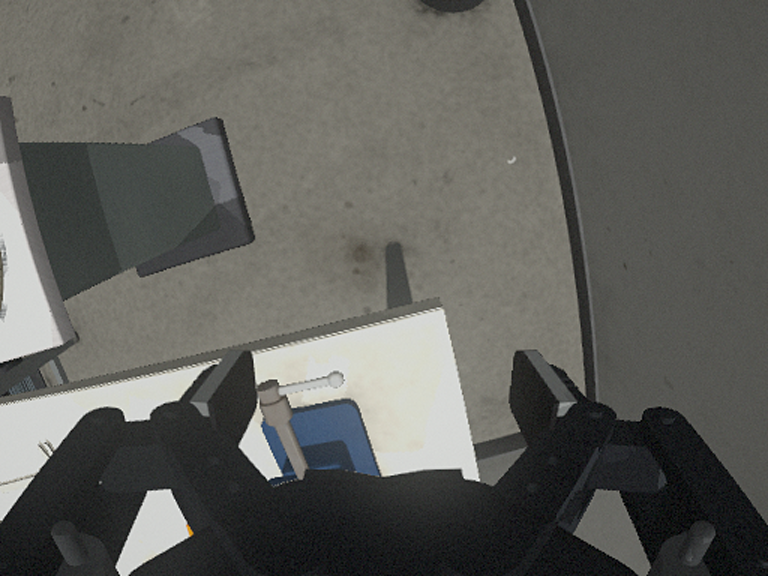

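Run:
```python
from h import *
P={}
for n in('scene','side'):
    p=shot(n,n+'1'); P[n]=p
    for t in('stand','wedge','vial','board','vial_black_mid','vial_red_mid','catch','empty_ring'):
        try: r=env.outline_of(t,p)
        except Exception as e: print(t,e); continue
        for q in r[:2]:
            m=q['mask']; 
            print(n,t,round(q['conf'],2),np.round(q['pixel'],1),m.sum(),np.round(onz(p,q['pixel'][1],q['pixel'][0],0.01),3))
        if r: p['m_'+t]=r[0]['mask']
    pickle.dump(p,open('pics/%s1.pkl'%n,'wb'))
print(env.observe()['time_s'])
```

```text
scene stand 0.61 [223.1 300.9] 2052 [ 0.616 -0.047  0.01 ]
scene wedge 0.91 [187.6 201.2] 456 [0.473 0.257 0.01 ]
scene board 0.84 [293.7 298.2] 2337 [ 0.458 -0.294  0.01 ]
scene board 0.52 [191.9 305. ] 259 [0.728 0.114 0.01 ]
scene vial_black_mid 0.8 [280.7 327.5] 312 [ 0.533 -0.281  0.01 ]
scene vial_black_mid 0.64 [194.6 305.9] 290 [0.72  0.097 0.01 ]
scene vial_red_mid 0.65 [268.4 306.7] 238 [ 0.519 -0.226  0.01 ]
scene vial_red_mid 0.62 [219.7 299.6] 2057 [ 0.622 -0.03   0.01 ]
scene catch 0.48 [192.2 304.9] 300 [0.726 0.112 0.01 ]
scene empty_ring 0.69 [296.8 298.5] 2364 [ 0.453 -0.303  0.01 ]
side stand 0.81 [227.8 272.1] 1643 [ 0.595 -0.054  0.01 ]
side wedge 0.85 [170.2 222.5] 439 [0.454 0.215 0.01 ]
side board 0.84 [298.4 208.1] 2576 [ 0.463 -0.286  0.01 ]
side vial_black_mid 0.52 [300.9 221.6] 239 [ 0.491 -0.292  0.01 ]
side vial_black_mid 0.31 [298.5 210.6] 2484 [ 0.468 -0.286  0.01 ]
side vial_red_mid 0.8 [276.8 230.1] 229 [ 0.504 -0.224  0.01 ]
side catch 0.69 [204.5 274.5] 172 [0.602 0.044 0.01 ]
side empty_ring 0.71 [301.1 210.4] 2601 [ 0.468 -0.293  0.01 ]
1.05
```

Call:
carry_out --plan '[[[-0.024,0,-0.055],[0,0,0],0.085],[[-0.024,0,-0.055],[0,0,0],0.085],[[-0.024,0,-0.055],[0,0,0],0.085],[[-0.024,0,-0.055],[0,0,0],0.085],[[-0.024,0,-0.055],[0,0,0],0.085],[[-0.024,0,-0.055],[0,0,0],0.085],[[-0.024,0,-0.055],[0,0,0],0.085],[[-0.024,0,-0.055],[0,0,0],0.085]]'

```text
time_s: 2.05
position: [0.517, 0.2351, 0.2314]
tool_rot: [[0.25, 0.0, -0.968], [0.968, 0.0, 0.25], [0.0, -1.0, -0.0]]
ft_force: [-0.9, 0.9, -0.9]
grip_width: 0.0848
```

Call:
carry_out --plan '[[[0,0,0],[0,-7,0],0.085],[[0,0,0],[0,-7,0],0.085]]'

```text
time_s: 2.3
position: [0.5161, 0.2358, 0.231]
tool_rot: [[0.006, -0.0, -1.0], [1.0, -0.0, 0.006], [-0.0, -1.0, 0.0]]
ft_force: [-0.8, -1.1, -0.0]
grip_width: 0.0849
```

Run:
```python
from h import *
p=shot('wrist','w1')
s=p['st']; print(s['time_s'],s['position'],np.round(s['tool_rot'],3),s['q'],np.linalg.norm(s['qvel']))
for t in('wedge',):
    r=env.outline_of(t,p)
    for q in r[:2]: print(t,q['conf'],q['pixel'],q['mask'].sum())
    if r:
        p['m_'+t]=r[0]['mask']
pickle.dump(p,open('pics/w1.pkl','wb'))
```

```text
2.3 [0.51610809 0.23584861 0.23103214] [[ 0.006 -0.    -1.   ]
 [ 1.    -0.     0.006]
 [-0.    -1.     0.   ]] [ 1.26065770e+01  2.35957027e+01  7.15019546e+01  4.33303425e-03
  8.49268864e+01 -7.70547801e+01] 55.47588844996167
wedge 0.95 [104.0, 243.9] 2024
wedge 0.59 [229.2, 54.9] 266
```

View pics/w1.png

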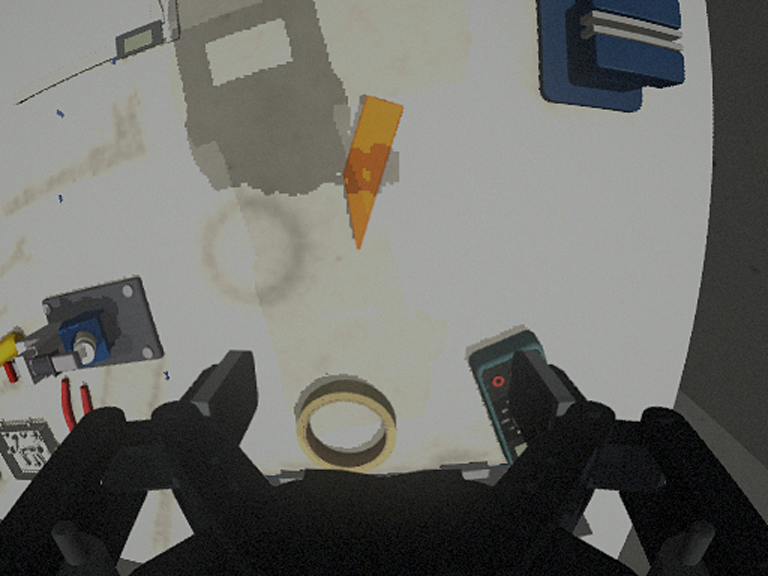

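```bash
cat > fit.py <<'E'
from h import *
from scipy.optimize import minimize
def wedge_parts():
    pts=[(-15,-60),(15,-60),(15,5),(-12,60),(-15,60)]
    return [np.array([(x,y,z) for x,y in pts for z in (0,24)])/1000.]
def xf(P,x,y,yaw,z=0):
    c,s=np.cos(yaw),np.sin(yaw); R=np.array([[c,-s,0],[s,c,0],[0,0,1]]); return P@R.T+[x,y,z]
def render(p,parts,S=4):
    m=np.zeros((384*S,512*S),np.uint8)
    for P in parts:
        uv=proj(p,P); h=cv2.convexHull(((uv+0.5)*S*16).astype(np.float32).round().astype(np.int32))
        cv2.fillConvexPoly(m,h,255,shift=4)
    return cv2.resize(m,(512,384),interpolation=cv2.INTER_AREA)/255.
def fit(pms,parts,x0,z=0,st=(.01,.01,.1)):
    blur=lambda a:cv2.GaussianBlur(a.astype(np.float32),(0,0),1.0)
    T=[blur(m) for _,m in pms]
    def c(v): return sum(((blur(render(p,[xf(P,*v,z=z) for P in parts]))-t)**2).sum() for (p,_),t in zip(pms,T))
    best=None
    sim=np.array([x0]+[[x0[j]+(st[j] if j==i else 0) for j in range(3)] for i in range(3)])
    r=minimize(c,x0,method='Nelder-Mead',options=dict(initial_simplex=sim,xatol=1e-5,fatol=1e-3,maxiter=400))
    r=minimize(c,r.x,method='Nelder-Mead',options=dict(initial_simplex=r.x+np.r_[np.zeros((1,3)),np.diag([.003,.003,.03])],xatol=1e-5,fatol=1e-3,maxiter=300))
    return r.x,r.fun,[m.sum() for _,m in pms]
def orange(p):
    hsv=cv2.cvtColor(p['image'],cv2.COLOR_RGB2HSV)
    return ((hsv[...,0]>4)&(hsv[...,0]<22)&(hsv[...,1]>150)&(hsv[...,2]>70))
def keep(m,ref):
    return m&(cv2.dilate(ref.astype(np.uint8),np.ones((9,9)))>0)
E
python3 - <<'E'
from fit import *
p=shot('wrist','w2'); s=p['st']; print(s['time_s'],s['position'],np.round(s['tool_rot'],3).tolist(),np.linalg.norm(s['qvel']))
r=env.outline_of('wedge',p); m=keep(orange(p),r[0]['mask']); print(m.sum(),r[0]['mask'].sum())
p['m_wedge']=m; pickle.dump(p,open('pics/w2.pkl','wb'))
px=r[0]['pixel']; g=onz(p,px[1],px[0],.024); print(g)
# tool x = world y; wedge y axis ~ world +x => yaw -90
for y0 in(-1.3,-1.57,-1.8):
    for mm in (m,r[0]['mask']): print(fit([(p,mm)],wedge_parts(),[g[0],g[1],y0]))
P=[(pickle.load(open('pics/%s1.pkl'%n,'rb'))) for n in('scene','side')]
M=[keep(orange(q),q['m_wedge']) for q in P]; print([a.sum() for a in M])
print('fixed',fit(list(zip(P,M)),wedge_parts(),[g[0],g[1],-1.6]))
E
```

```text
2.4 [0.51568381 0.23637665 0.23125243] [[0.008, -0.0, -1.0], [1.0, -0.0, 0.008], [-0.0, -1.0, 0.0]] 5.801751411921656
1941 2118
[0.44298418 0.22370476 0.024     ]
(array([ 0.45456806,  0.2197861 , -1.87239896]), np.float64(32.29380798339844), [np.int64(1941)])
(array([ 0.45485678,  0.21980017, -1.85524859]), np.float64(14.465326309204102), [np.int64(2118)])
(array([ 0.45462837,  0.21985359, -1.87074176]), np.float64(31.831296920776367), [np.int64(1941)])
(array([ 0.45488204,  0.21981384, -1.85543615]), np.float64(14.409405708312988), [np.int64(2118)])
(array([ 0.45446826,  0.21988466, -1.87490125]), np.float64(32.418479919433594), [np.int64(1941)])
(array([ 0.45485259,  0.21979892, -1.85475756]), np.float64(14.465581893920898), [np.int64(2118)])
[np.int64(382), np.int64(53)]
fixed (array([ 0.45331921,  0.22587291, -1.87486562]), np.float64(397.9363098144531), [np.int64(382), np.int64(53)])
```

Call:
carry_out --plan '[[[-0.049,-0.005,-0.019],[0,0,0],0.085],[[-0.049,-0.005,-0.019],[0,0,0],0.085],[[-0.049,-0.005,-0.019],[0,0,0],0.085],[[-0.049,-0.005,-0.019],[0,0,0],0.085],[[-0.049,-0.005,-0.019],[0,0,0],0.085],[[-0.049,-0.005,-0.019],[0,0,0],0.085],[[0,0,0],[0,0,0],0.085],[[0,0,0],[0,0,0],0.085]]'

```text
time_s: 3.5
position: [0.6269, -0.0579, 0.2612]
tool_rot: [[0.01, -0.0, -1.0], [1.0, 0.0, 0.01], [0.0, -1.0, 0.0]]
ft_force: [-0.8, 0.3, 0.0]
grip_width: 0.085
```

Run:
```python
from fit import *
p=shot('wrist','w3'); s=p['st']; print(s['time_s'],s['position'],np.round(s['tool_rot'],3).tolist(),np.linalg.norm(s['qvel']))
for t in('stand','board','vial','catch','empty_ring'):
    r=env.outline_of(t,p)
    for q in r[:2]: print(t,q['conf'],q['pixel'],q['mask'].sum(),onz(p,q['pixel'][1],q['pixel'][0],0))
    if r: p['m_'+t]=r[0]['mask']
pickle.dump(p,open('pics/w3.pkl','wb'))
```

```text
3.5 [ 0.62686403 -0.05786256  0.26117411] [[0.01, -0.0, -1.0], [1.0, 0.0, 0.01], [0.0, -1.0, 0.0]] 1.5052099716245986
stand 0.64 [135.5, 251.2] 6257 [ 0.59499121 -0.06324602  0.        ]
vial 0.49 [128.4, 275.0] 173 [ 0.58547217 -0.03093641  0.        ]
catch 0.6 [143.3, 258.7] 1186 [ 0.60578561 -0.05315622  0.        ]
empty_ring 0.5 [80.9, 108.8] 383 [ 0.50572424 -0.26926283  0.        ]
```

View pics/w3.png

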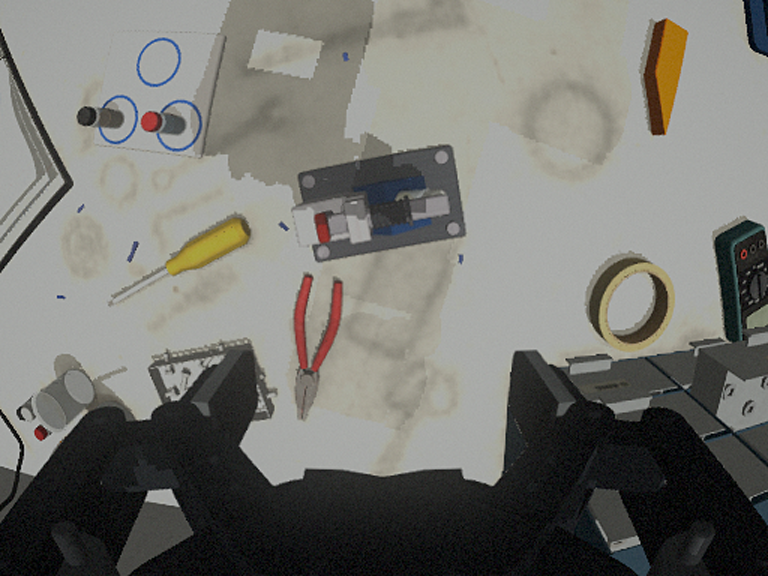

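Run:
```python
from h import *
p=pickle.load(open('pics/w3.pkl','rb'))
c=p['image'][80:190,180:330]; cv2.imwrite('pics/c3.png',cv2.cvtColor(cv2.resize(c,None,fx=5,fy=5,interpolation=cv2.INTER_CUBIC),cv2.COLOR_RGB2BGR))
c=p['image'][5:120,40:160]; cv2.imwrite('pics/c3b.png',cv2.cvtColor(cv2.resize(c,None,fx=5,fy=5,interpolation=cv2.INTER_CUBIC),cv2.COLOR_RGB2BGR))
```

```text
(no output)
```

View pics/c3.png

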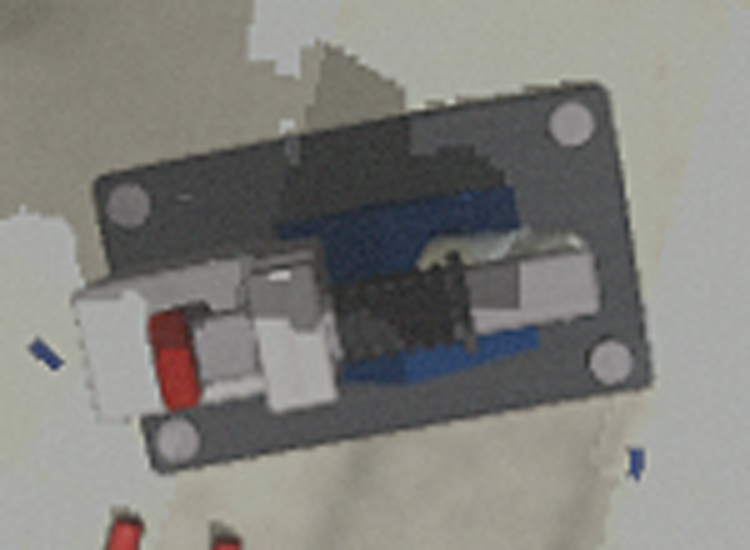

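View pics/c3b.png

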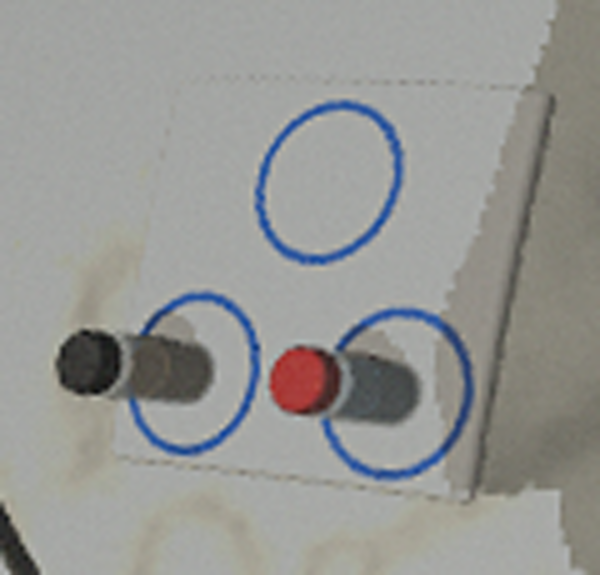

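```bash
cat > rig2.py <<'E'
from fit import *
def rigid(A,B): # B=R A+t in 2d
    a=A-A.mean(0); b=B-B.mean(0); th=np.arctan2((a[:,0]*b[:,1]-a[:,1]*b[:,0]).sum(),(a*b).sum())
    R=np.array([[np.cos(th),-np.sin(th)],[np.sin(th),np.cos(th)]]); t=B.mean(0)-R@A.mean(0)
    return th,t,(A@R.T+t-B)
E
python3 - <<'E'
from rig2 import *
p=pickle.load(open('pics/w3.pkl','rb'))
L=np.array([(70,-42),(-70,-42),(-70,42),(70,42)])/1000.
px=(np.array([(93,178),(607,82),(653,387),(153,477)])+.5)/5-.5+[180,80]
W=np.array([onz(p,u,v,.010)[:2] for u,v in px]); th,t,e=rigid(L,W); print('stand',np.degrees(th),t,(e*1e3).round(1).tolist())
# ring
hsv=cv2.cvtColor(p['image'],cv2.COLOR_RGB2HSV); b=(hsv[...,0]>100)&(hsv[...,0]<125)&(hsv[...,1]>90)
def ring(cx,cy,r):
    v,u=np.nonzero(b); k=(abs(u-cx)<r)&(abs(v-cy)<r); w=np.array([onz(p,a,c,.008)[:2] for a,c in zip(u[k],v[k])])
    A=np.c_[2*w,np.ones(len(w))]; s=np.linalg.lstsq(A,(w**2).sum(1),rcond=None)[0]; R=np.sqrt(s[2]+s[:2]@s[:2]); return s[:2],R,len(w),np.std(np.hypot(*(w-s[:2]).T))
O=[40,5]
rs=[ring(330/5+40,182/5+5,19),ring(195/5+40,373/5+5,19),ring(400/5+40,394/5+5,18)]
for r in rs: print(r)
L=np.array([(-28,0),(32,-36),(32,36)])/1e3
th,t,e=rigid(L,np.array([r[0] for r in rs])); print('board',np.degrees(th),t,(e*1e3).round(1).tolist())
# vial bases etc
m=p['m_wedge'] if 'm_wedge' in p else None
m=orange(p); n,l,s,_=cv2.connectedComponentsWithStats(m.astype(np.uint8)); i=1+np.argmax([s[k,4] if s[k,0]>400 and s[k,1]<100 else 0 for k in range(1,n)]); print(s[i])
print(fit([(p,l==i)],wedge_parts(),[.4548,.2198,-1.856]))
E
```

```text
stand -80.2131517673938 [ 0.59426229 -0.05843143] [[-0.5, -1.4], [-0.4, 0.5], [0.5, 1.3], [0.4, -0.5]]
(array([ 0.44571734, -0.27191153]), np.float64(0.02357616313644306), 153, np.float64(0.000795389769084291))
(array([ 0.49676469, -0.31983973]), np.float64(0.023495903071766126), 116, np.float64(0.0007576368974176476))
(array([ 0.51214857, -0.24942385]), np.float64(0.023488551947010997), 133, np.float64(0.0007284014659570574))
board -12.273427804571783 [ 0.47315114 -0.27784077] [[0.1, 0.0], [0.0, 0.0], [-0.1, -0.0]]
[436  12  23  78 925]
(array([ 0.44624833,  0.22955166, -1.90852821]), np.float64(407.16656494140625), [np.int64(925)])
```

```bash
cat > over.py <<'E'
from rig2 import *
def box(x0,x1,y0,y1,z0,z1): return np.array([(x,y,z) for x in(x0,x1) for y in(y0,y1) for z in(z0,z1)])/1e3
E8=[(0,1),(2,3),(4,5),(6,7),(0,2),(1,3),(4,6),(5,7),(0,4),(1,5),(2,6),(3,7)]
def stand_boxes(c=0):
    return [box(-70,70,-42,42,0,10),box(10,24,-16,16,10,94),box(24,68,-16,16,60,70),box(-46+c,46+c,-7,7,95,105),box(36+c,46+c,-8,8,72,95)]
def draw(p,x,y,yaw,c=0,crop=(80,190,180,330),k=5,fn='o.png'):
    r0,r1,c0,c1=crop
    im=cv2.cvtColor(cv2.resize(p['image'][r0:r1,c0:c1],None,fx=k,fy=k,interpolation=cv2.INTER_CUBIC),cv2.COLOR_RGB2BGR)
    cols=[(0,255,0),(0,255,255),(255,0,255),(255,255,0),(0,128,255)]
    for B,col in zip(stand_boxes(c),cols):
        uv=(proj(p,xf(B,x,y,yaw))-[c0,r0]+.5)*k-.5
        for a,b in E8: cv2.line(im,tuple(int(v) for v in uv[a].round()),tuple(int(v) for v in uv[b].round()),col,1)
    cv2.imwrite('pics/'+fn,im)
E
python3 - <<'E'
from over import *
p=pickle.load(open('pics/w3.pkl','rb'))
draw(p,.5943,-.0584,np.radians(-80.2),fn='o3.png')
E
```

```text
(no output)
```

View pics/o3.png

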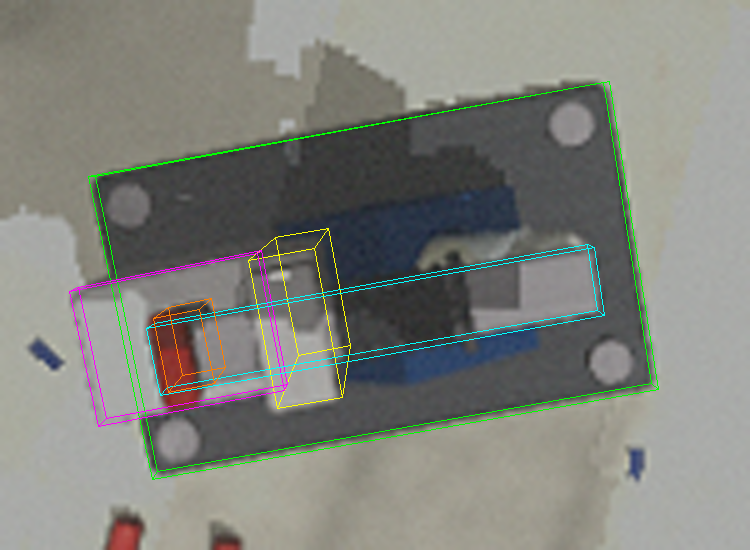

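Call:
carry_out --plan '[[[0,0,0],[0,7.9,0],0.085],[[0.0314,0,0.0414],[0,7.9,0],0.085]]'

```text
time_s: 4.05
position: [0.5912, -0.0221, 0.2601]
tool_rot: [[0.287, -0.001, -0.958], [0.958, -0.0, 0.287], [-0.0, -1.0, 0.001]]
ft_force: [-0.5, 0.4, 0.3]
grip_width: 0.0852
```

Call:
carry_out --plan '[[[0.032,0.03,0.041],[0,0,0],0.085],[[0.032,0.03,0.041],[0,0,0],0.085],[[0.032,0.03,0.041],[0,0,0],0.085],[[0.032,0.03,0.041],[0,0,0],0.085],[[0.032,0.03,0.041],[0,0,0],0.085],[[0.032,0.03,0.041],[0,0,0],0.085],[[0,0,0],[0,0,0],0.085],[[0,0,0],[0,0,0],0.085]]'

```text
time_s: 5.05
position: [0.4089, 0.2322, 0.0818]
tool_rot: [[0.28, 0.001, -0.96], [0.96, 0.0, 0.28], [0.001, -1.0, -0.001]]
ft_force: [0.2, -0.7, -0.8]
grip_width: 0.0849
```

Run:
```python
from fit import *
p=shot('wrist','w4'); s=p['st']; print(s['time_s'],s['position'],np.round(s['tool_rot'],3).tolist(),np.linalg.norm(s['qvel']))
R=np.array(s['tool_rot']); w=np.array([.4548,.2198,0]); yaw=-1.856
wy=np.array([-np.sin(yaw),np.cos(yaw),0]); g=w-0.047*wy+[0,0,.003]; print(g,(g-s['position'])@R, np.degrees(np.arctan2(R[1,0],R[0,0])))
```

```text
5.05 [0.40892106 0.23216493 0.08180436] [[0.28, 0.001, -0.96], [0.96, 0.0, 0.28], [0.001, -1.0, -0.001]] 1.7924042300139555
[0.40969859 0.23302359 0.003     ] [ 0.00100057  0.07880544 -0.00041197] 73.75940374942782
```

View pics/w4.png

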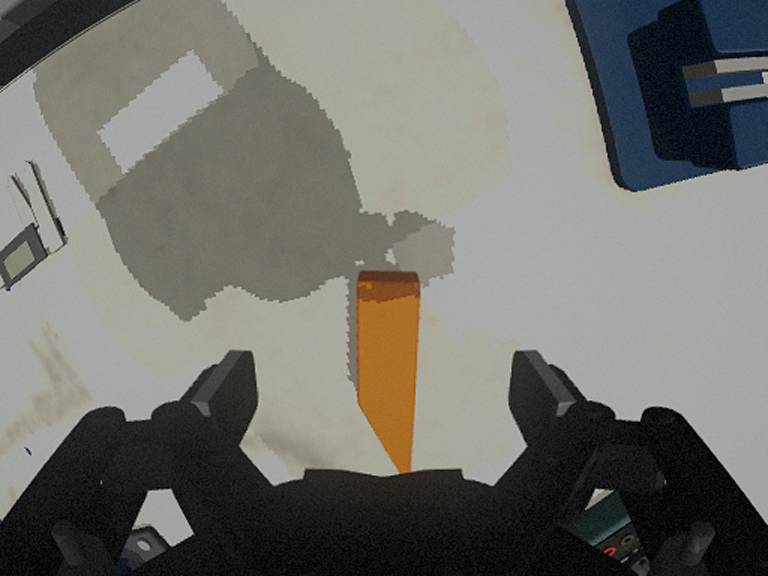

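Call:
carry_out --plan '[[[0,0.04,0],[0,0,0],0.085],[[0,0.037,0],[0,0,0],0.085],[[0,0,0],[0,0,0],0.085],[[0,0,0],[0,0,0],0.02],[[0,0,0],[0,0,0],0.02],[[0,0,0],[0,0,0],0.02],[[0,0,0],[0,0,0],0.02],[[0,0,0],[0,0,0],0.02]]' --force 60

```text
time_s: 6.1
position: [0.4089, 0.2322, 0.0055]
tool_rot: [[0.28, 0.002, -0.96], [0.96, 0.0, 0.28], [0.001, -1.0, -0.002]]
ft_force: [-1.9, -1.0, 9.4]
grip_width: 0.0289
```

Call:
carry_out --plan '[[[0,0,0],[0,0,0],0.02],[[0,0,0],[0,0,0],0.02]]'

```text
time_s: 6.35
position: [0.4089, 0.2322, 0.0055]
tool_rot: [[0.28, 0.002, -0.96], [0.96, 0.001, 0.28], [0.001, -1.0, -0.002]]
ft_force: [-1.6, -0.7, 9.8]
grip_width: 0.0287
```

Run:
```python
from fit import *
p=shot('wrist','w5'); s=p['st']; print(s['time_s'],s['position'],np.round(s['tool_rot'],4).tolist(),s['grip_width'],s['ft_force'])
```

```text
6.35 [0.4089429  0.23216527 0.00550528] [[0.2802, 0.0021, -0.9599], [0.9599, 0.0005, 0.2802], [0.0011, -1.0, -0.0019]] 0.02869129158821692 [-1.61299436 -0.70433458  9.8445899 ]
```

View pics/w5.png

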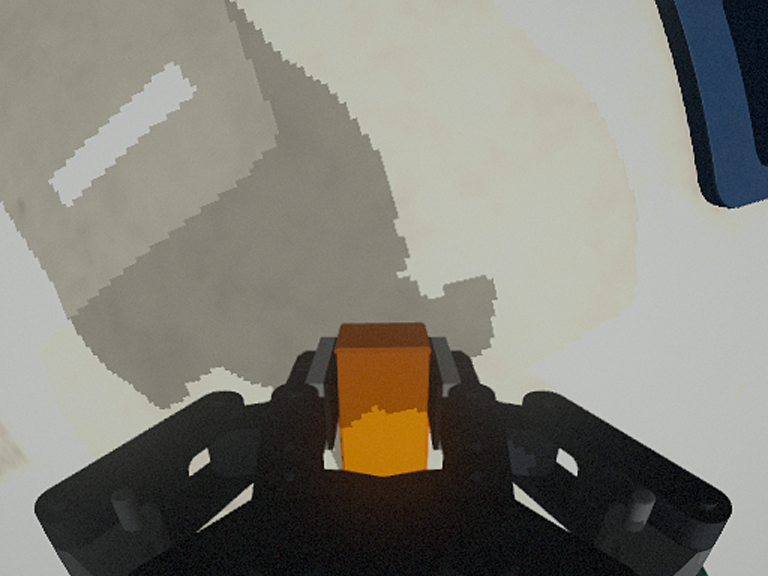

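Call:
carry_out --plan '[[[0,-0.01,0],[0,0,0],0.02],[[0,-0.035,0],[0,0,0],0.02],[[0,-0.035,0],[0,0,0],0.02],[[0,0,0],[0,-8.7,0],0.02],[[0,0,0],[0,-8.7,0],0.02],[[0,0,0],[0,-8.6,0],0.02],[[0,0,0],[0,0,0],0.02],[[0,0,0],[0,0,0],0.02]]'

```text
time_s: 7.4
position: [0.4083, 0.232, 0.0846]
tool_rot: [[-0.166, 0.0, -0.986], [0.986, 0.0, -0.166], [-0.0, -1.0, -0.0]]
ft_force: [-0.5, -0.4, -1.5]
grip_width: 0.029
```

```bash
cat > goal.py <<'E'
from rig2 import *
S=np.array([.5943,-.0584]); YAW=np.radians(-80.2)
SX=np.array([np.cos(YAW),np.sin(YAW),0]); SY=np.array([-np.sin(YAW),np.cos(YAW),0]); SZ=np.array([0,0,1.])
def w(x,y,z): return np.r_[S,0]+(SX*x+SY*y+SZ*z)/1e3
def rel(target,st):
    R=np.array(st['tool_rot']); return (target-st['position'])@R
def instand(X): 
    d=np.array(X)-np.r_[S,0]; return np.array([d@SX,d@SY,d@SZ])*1e3
E
python3 - <<'E'
from goal import *
s=env.observe(); print(s['time_s'],s['position'],np.round(s['tool_rot'],4).tolist(),s['grip_width'],s['ft_force'])
R=np.array(s['tool_rot']);print('yaw',np.degrees(np.arctan2(R[1,0],R[0,0])))
print(rel(w(41.5,-137.5,80),s)*1e3)
E
```

```text
7.4 [0.40834999 0.23197761 0.08458393] [[-0.166, 0.0002, -0.9861], [0.9861, 0.0, -0.166], [-0.0, -1.0, -0.0002]] 0.028992606980664564 [-0.46648784 -0.36177822 -1.4535744 ]
yaw 99.55485899369852
[-359.30328365    4.58795106    2.15196771]
```

Call:
carry_out --plan '[[[-0.06,0,0],[0,0,0],0.02],[[-0.06,0,0],[0,0,0],0.02],[[-0.06,0,0],[0,0,0],0.02],[[-0.06,0,0],[0,0,0],0.02],[[-0.06,0,0],[0,0,0],0.02],[[-0.059,0,0.002],[0,-0.25,0],0.02],[[0,0,0],[0,0,0],0.02],[[0,0,0],[0,0,0],0.02]]'

```text
time_s: 8.4
position: [0.4666, -0.1219, 0.0842]
tool_rot: [[-0.171, -0.001, -0.985], [0.985, 0.001, -0.171], [0.001, -1.0, 0.001]]
ft_force: [0.4, 1.1, -0.3]
grip_width: 0.0287
```

Run:
```python
from goal import *
from over import draw
for n in('scene','side','wrist'):
    p=shot(n,n+'6')
s=p['st']; print(s['time_s'],s['position'],instand(s['position']),s['ft_force'])
R=np.array(s['tool_rot']);print('yaw',np.degrees(np.arctan2(R[1,0],R[0,0])))
draw(p,S[0],S[1],YAW,crop=(130,384,100,420),k=2.4 and 2,fn='o6.png')
for n,c in(('scene',(150,260,240,360)),('side',(150,260,220,340))):
    q=pickle.load(open('pics/%s6.pkl'%n,'rb')); draw(q,S[0],S[1],YAW,crop=c,k=5,fn='o6%s.png'%n)
```

```text
8.5 [ 0.46672289 -0.12108099  0.08434718] [  40.05150451 -136.38438646   84.34718288] [ 1.06707018 -0.54956639 -0.5840974 ]
yaw 99.99598982687853
```

View pics/o6.png

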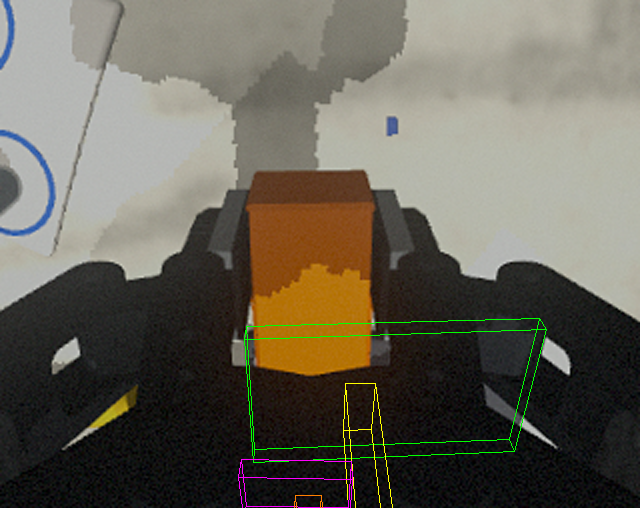

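View pics/o6scene.png

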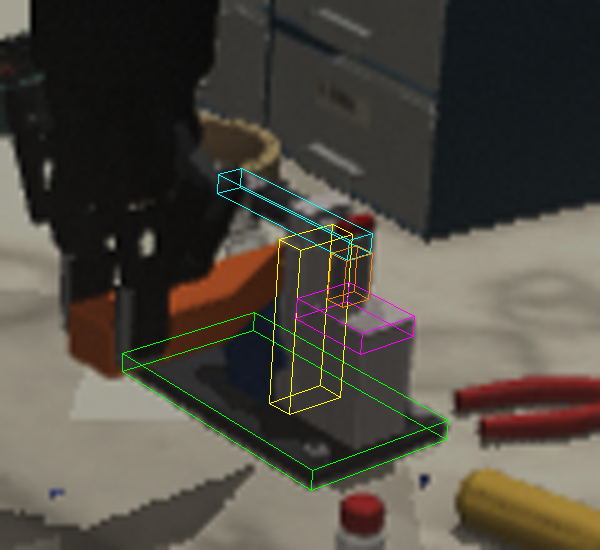

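View pics/o6side.png

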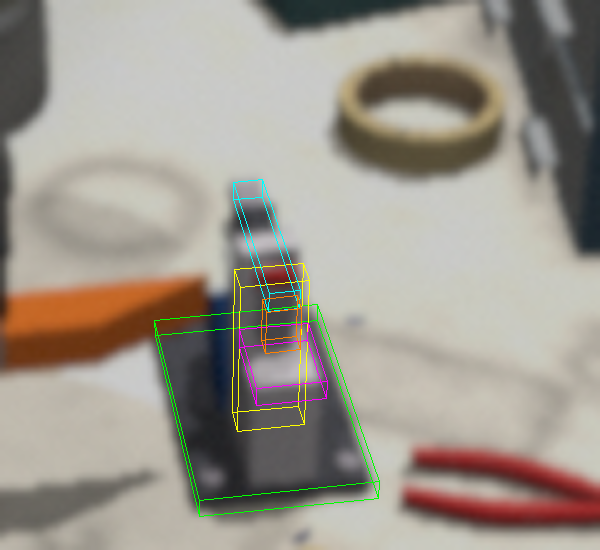

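Call:
carry_out --plan '[[[-0.001,0.003,-0.009],[0,0.1,0],0.02],[[0,0.003,-0.009],[0,0,0],0.02],[[0,0,0],[0,0,0],0.02],[[0,0,0],[0,0,0],0.02]]'

```text
time_s: 9.05
position: [0.4849, -0.1199, 0.0782]
tool_rot: [[-0.172, -0.0, -0.985], [0.985, 0.0, -0.172], [0.0, -1.0, 0.0]]
ft_force: [0.1, 0.3, -0.8]
grip_width: 0.0284
```

```bash
cat > chk.py <<'E'
from goal import *
from over import draw
import sys
s=env.observe(); print(s['time_s'],'stand',instand(s['position']).round(1),'F',np.round(s['ft_force'],1),'T',np.round(s['wrist_torque'],2),s['grip_width'])
R=np.array(s['tool_rot']);print('yaw',np.degrees(np.arctan2(R[1,0],R[0,0])),'y',R[:,1].round(3))
k=sys.argv[1]
for n,c in(('scene',(150,260,240,360)),('side',(150,260,220,340))):
    p=shot(n,n+k); r0,r1,c0,c1=c
    if n=='scene': a=cv2.resize(p['image'][r0:r1,c0:c1],None,fx=3.3,fy=3.3,interpolation=cv2.INTER_CUBIC)
    else: b=cv2.resize(p['image'][r0:r1,c0:c1],None,fx=3.3,fy=3.3,interpolation=cv2.INTER_CUBIC)
cv2.imwrite('pics/v%s.png'%k,cv2.cvtColor(np.hstack([a,b]),cv2.COLOR_RGB2BGR))
E
python3 chk.py 7
```

```text
9.05 stand [  42.  -118.3   78.2] F [ 0.1  0.3 -0.8] T [-0.02  0.01 -0.  ] 0.028374960612953685
yaw 99.8884818679439 y [-0.  0. -1.]
```

View pics/v7.png

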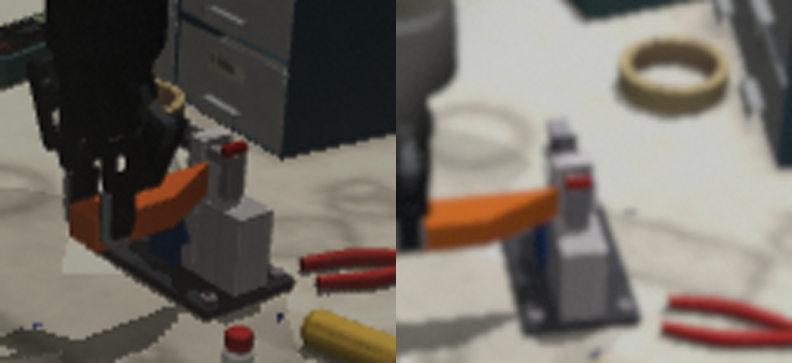

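```bash
cat > wo.py <<'E'
from goal import *
def wover(p,pos,crop,k,fn,pitch=0,zoff=-5.5):
    r0,r1,c0,c1=crop
    im=cv2.cvtColor(cv2.resize(p['image'][r0:r1,c0:c1],None,fx=k,fy=k,interpolation=cv2.INTER_CUBIC),cv2.COLOR_RGB2BGR)
    P=wedge_parts()[0]*1e3; i=instand(pos)
    X=np.array([w(i[0]+a,i[1]+47.5+b,i[2]+zoff+c) for a,b,c in P]); uv=(proj(p,X)-[c0,r0]+.5)*k
    for a,b in [(0,2),(2,4),(4,6),(6,8),(8,0),(1,3),(3,5),(5,7),(7,9),(9,1)]: cv2.line(im,tuple(uv[a].astype(int).tolist()),tuple(uv[b].astype(int).tolist()),(0,255,0),1)
    cv2.imwrite('pics/'+fn,im)
E
python3 - <<'E'
from wo import *
p=pickle.load(open('pics/side7.pkl','rb')); wover(p,p['st']['position'],(170,240,210,330),6,'ws7.png')
p=pickle.load(open('pics/scene7.pkl','rb')); wover(p,p['st']['position'],(180,240,240,340),6,'wc7.png')
E
```

```text
(no output)
```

View pics/ws7.png

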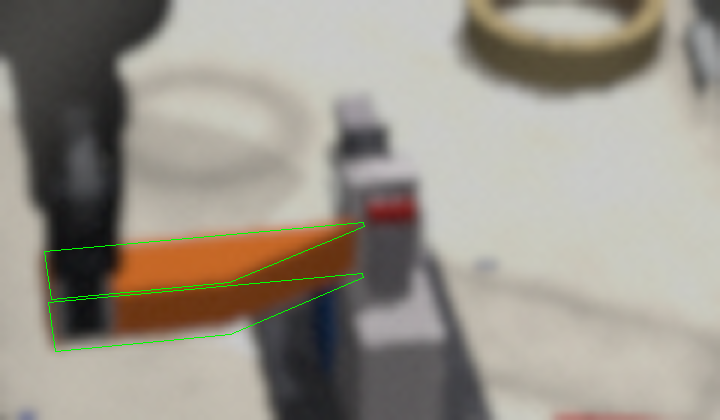

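View pics/wc7.png

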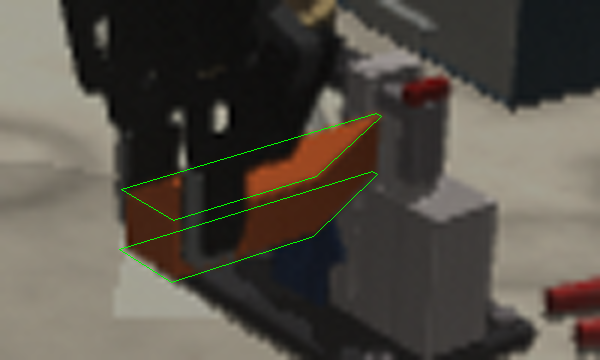

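Call:
carry_out --plan '[[[0,0.001,0],[0,0,0],0.02],[[0,0,0],[0,0,0],0.02],[[0,0,0],[0,0,0],0.02]]'

```text
time_s: 9.52
position: [0.4849, -0.1201, 0.0774]
tool_rot: [[-0.171, 0.0, -0.985], [0.985, -0.0, -0.171], [-0.0, -1.0, -0.0]]
ft_force: [-0.7, 0.6, -0.6]
grip_width: 0.0287
```

Call:
carry_out --plan '[[[0,0.001,0],[0,0,0],0.02],[[0,0,0],[0,0,0],0.02],[[0,0,0],[0,0,0],0.02]]'

```text
time_s: 9.9
position: [0.4849, -0.1201, 0.0763]
tool_rot: [[-0.171, -0.0, -0.985], [0.985, 0.0, -0.171], [0.0, -1.0, 0.0]]
ft_force: [-0.4, -0.5, -0.9]
grip_width: 0.0287
```

Call:
carry_out --plan '[[[0,0.0005,0],[0,0,0],0.02],[[0,0,0],[0,0,0],0.02],[[0,0,0],[0,0,0],0.02]]'

```text
time_s: 10.28
position: [0.4849, -0.1201, 0.0758]
tool_rot: [[-0.171, -0.0, -0.985], [0.985, -0.0, -0.171], [-0.0, -1.0, 0.0]]
ft_force: [0.5, 0.0, -1.6]
grip_width: 0.0286
```

Call:
carry_out --plan '[[[0,0.0005,0],[0,0,0],0.02],[[0,0,0],[0,0,0],0.02],[[0,0,0],[0,0,0],0.02]]'

```text
time_s: 10.65
position: [0.4849, -0.1201, 0.0754]
tool_rot: [[-0.171, 0.0, -0.985], [0.985, -0.0, -0.171], [-0.0, -1.0, -0.0]]
ft_force: [-0.5, -0.9, 0.5]
grip_width: 0.0286
```

Call:
carry_out --plan '[[[0,0.0005,0],[0,0,0],0.02],[[0,0,0],[0,0,0],0.02],[[0,0,0],[0,0,0],0.02]]'

```text
time_s: 11.02
position: [0.4849, -0.1201, 0.0749]
tool_rot: [[-0.171, 0.0, -0.985], [0.985, -0.0, -0.171], [-0.0, -1.0, -0.0]]
ft_force: [-0.7, -0.7, 0.9]
grip_width: 0.0286
```

Call:
carry_out --plan '[[[0,0.0005,0],[0,0,0],0.02],[[0,0,0],[0,0,0],0.02],[[0,0,0],[0,0,0],0.02]]'

```text
time_s: 11.4
position: [0.4849, -0.1201, 0.0744]
tool_rot: [[-0.171, 0.0, -0.985], [0.985, -0.0, -0.171], [-0.0, -1.0, -0.0]]
ft_force: [-1.6, 0.2, 3.0]
grip_width: 0.0284
```

Call:
carry_out --plan '[[[0,-0.0006,0],[0,0,0],0.02],[[0,0,-0.004],[0,0,0],0.02],[[0,0,-0.004],[0,0,0],0.02],[[0,0,-0.004],[0,0,0],0.02],[[0,0,0],[0,0,0],0.02]]'

```text
time_s: 12.02
position: [0.4974, -0.118, 0.075]
tool_rot: [[-0.172, 0.001, -0.985], [0.985, -0.0, -0.172], [-0.0, -1.0, -0.001]]
ft_force: [1.2, -0.5, 1.9]
grip_width: 0.0286
```

```bash
python3 chk.py 8
```

```text
12.025 stand [  42.2 -105.6   75. ] F [ 1.2 -0.5  1.9] T [ 0.09 -0.38  0.06] 0.02855269724369352
yaw 99.87508815990682 y [ 0.001 -0.    -1.   ]
```

View pics/v8.png

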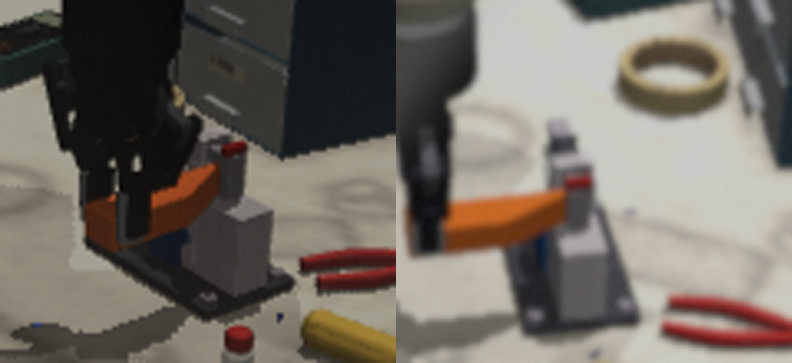

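Call:
carry_out --plan '[[[0,0,-0.005],[0,0,0],0.02],[[0,0,-0.005],[0,0,0],0.02],[[0,0,-0.005],[0,0,0],0.02],[[0,0,-0.005],[0,0,0],0.02],[[0,0,0],[0,0,0],0.02]]'

```text
time_s: 12.75
position: [0.5157, -0.1138, 0.0748]
tool_rot: [[-0.172, -0.003, -0.985], [0.985, 0.001, -0.172], [0.002, -1.0, 0.002]]
ft_force: [-5.0, 2.2, 6.0]
grip_width: 0.0284
```

Call:
carry_out --plan '[[[0,0,-0.005],[0,0,0],0.02],[[0,0,-0.005],[0,0,0],0.02],[[0,0,-0.005],[0,0,0],0.02],[[0,0,0],[0,0,0],0.02]]'

```text
time_s: 13.25
position: [0.5302, -0.1112, 0.0749]
tool_rot: [[-0.172, -0.003, -0.985], [0.985, 0.001, -0.172], [0.002, -1.0, 0.003]]
ft_force: [-7.3, 3.3, 8.3]
grip_width: 0.0287
```

```bash
python3 chk.py 9
```

```text
13.25 stand [ 41.1 -72.1  74.9] F [-7.3  3.3  8.3] T [0.57 0.77 0.22] 0.02866176836812623
yaw 99.91755048143865 y [-0.003  0.001 -1.   ]
```

View pics/v9.png

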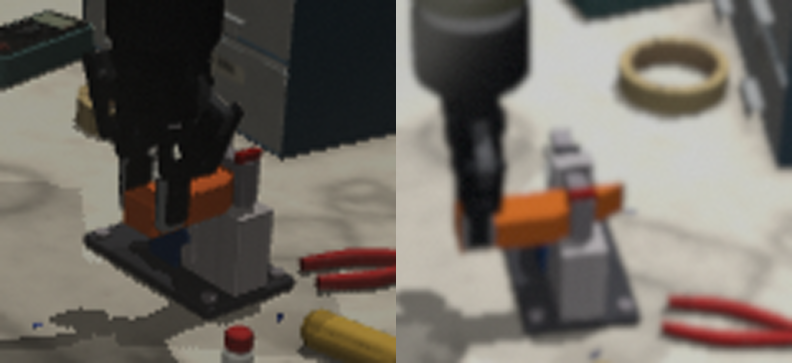

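Call:
carry_out --plan '[[[0,-0.0004,-0.005],[0,0,0],0.02],[[0,0,-0.005],[0,0,0],0.02],[[0,0,-0.005],[0,0,0],0.02],[[0,0,0],[0,0,0],0.02]]'

```text
time_s: 13.85
position: [0.5453, -0.1085, 0.0753]
tool_rot: [[-0.172, -0.002, -0.985], [0.985, 0.001, -0.172], [0.002, -1.0, 0.002]]
ft_force: [-5.3, 4.4, 5.9]
grip_width: 0.0289
```

Call:
carry_out --plan '[[[0,0,-0.005],[0,0,0],0.02],[[0,0,-0.005],[0,0,0],0.02],[[0,0,-0.005],[0,0,0],0.02],[[0,0,0],[0,0,0],0.02]]'

```text
time_s: 14.35
position: [0.5601, -0.106, 0.0755]
tool_rot: [[-0.172, -0.002, -0.985], [0.985, 0.001, -0.172], [0.002, -1.0, 0.002]]
ft_force: [-4.5, 2.7, 8.5]
grip_width: 0.0288
```

```bash
python3 chk.py 10
```

```text
14.35 stand [ 41.1 -41.8  75.5] F [-4.5  2.7  8.5] T [0.66 0.66 0.12] 0.028758862107705375
yaw 99.90326997587962 y [-0.002  0.001 -1.   ]
```

View pics/v10.png

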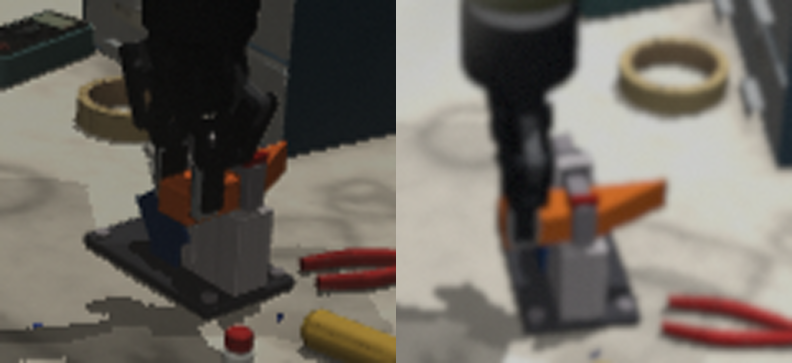

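Call:
carry_out --plan '[[[0,-0.0003,-0.003],[0,0,0],0.02],[[0.001,0,0],[0,0,0],0.02],[[0,0,0],[0,0,0],0.02]]'

```text
time_s: 14.82
position: [0.5631, -0.1048, 0.0755]
tool_rot: [[-0.172, -0.002, -0.985], [0.985, 0.001, -0.172], [0.001, -1.0, 0.001]]
ft_force: [-4.6, 2.9, 4.9]
grip_width: 0.0289
```

Call:
carry_out --plan '[[[0,0,0],[0,0,0],0.04],[[0,0,0],[0,0,0],0.055],[[0,0,0],[0,0,0],0.06],[[0,0,0],[0,0,0],0.06]]'

```text
time_s: 15.32
position: [0.5636, -0.1055, 0.0756]
tool_rot: [[-0.171, 0.0, -0.985], [0.985, -0.0, -0.171], [-0.0, -1.0, -0.0]]
ft_force: [-0.2, 0.3, 0.5]
grip_width: 0.0605
```

```bash
python3 chk.py 11
```

```text
15.325 stand [ 41.2 -38.2  75.6] F [-0.2  0.3  0.5] T [ 0.04 -0.05 -0.  ] 0.06046805742984815
yaw 99.85990338899144 y [ 0. -0. -1.]
```

View pics/v11.png

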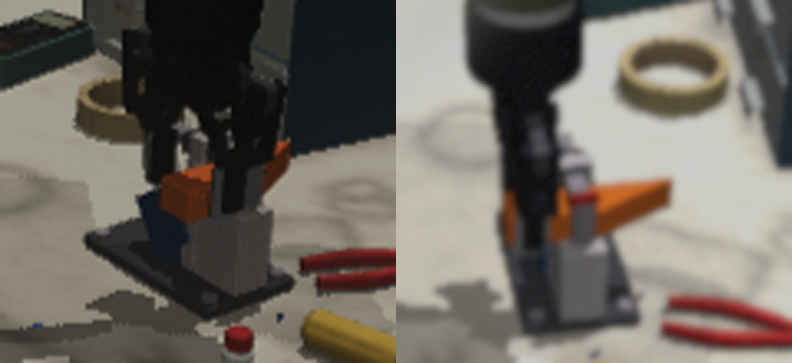

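Call:
carry_out --plan '[[[0,-0.03,0],[0,0,0],0.06],[[0,-0.06,0],[0,0,0],0.085],[[0,-0.06,0],[0,0,0],0.085],[[0.02,0,-0.046],[0,0,0],0.085],[[0.02,0,-0.046],[0,0,0],0.085],[[0,0,0],[0,0,0],0.085],[[0,0,0],[0,0,0],0.085]]'

```text
time_s: 16.3
position: [0.647, -0.0504, 0.2253]
tool_rot: [[-0.171, -0.001, -0.985], [0.985, -0.0, -0.171], [0.0, -1.0, 0.001]]
ft_force: [-0.1, -0.5, 0.1]
grip_width: 0.0855
```

Run:
```python
from goal import *
from over import draw
p=shot('wrist','w12'); s=p['st']; print(s['time_s'],s['position'],instand(s['position']),np.array(s['q']).round(1))
draw(p,S[0],S[1],YAW,c=18,crop=(60,220,160,340),k=4,fn='o12.png')
```

```text
16.3 [ 0.64701048 -0.05035725  0.2253055 ] [  1.04642989  53.31027326 225.30549515] [ -14.9   32.3   57.4   -0.    90.3 -114.7]
```

View pics/o12.png

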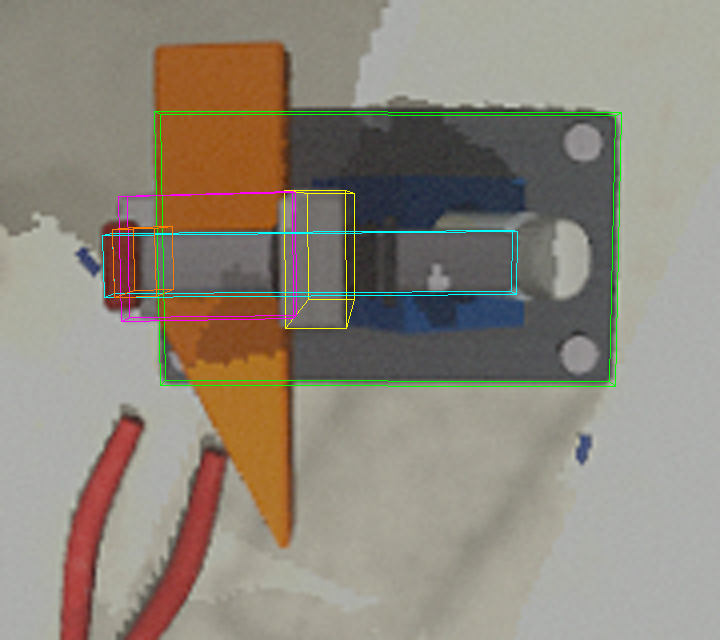

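Run:
```python
from goal import *
p=pickle.load(open('pics/w12.pkl','rb'))
a=np.radians(np.arange(0,360,5))
ax=np.array([-.574,0,.819]);pe=np.array([.819,0,.574]);
def circ(s,r): return np.array([w(*(np.array([-21,0,58])+ax*s+r*(pe*np.cos(t)+np.array([0,1,0])*np.sin(t)))) for t in a])
im=cv2.cvtColor(cv2.resize(p['image'][60:220,160:340],None,fx=4,fy=4,interpolation=cv2.INTER_CUBIC),cv2.COLOR_RGB2BGR)
for s,r in((34,11),(20,11),(0,12.5)):
    uv=((proj(p,circ(s,r))-[160,60]+.5)*4-.5); cv2.polylines(im,[uv.astype(np.int32)],True,(0,0,255),1); print(s,uv.min(0),uv.max(0))
cv2.imwrite('pics/o12b.png',im[100:420,300:])
```

```text
34 [525.03040297 213.68209008] [592.11473679 305.45161329]
20 [486.27751399 212.4174692 ] [552.98652506 300.88507367]
0 [430.94762723 205.35452428] [505.71440108 300.85199141]
```

View pics/o12b.png

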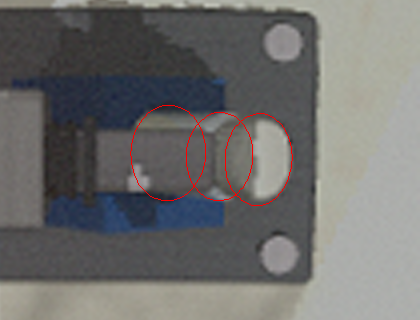

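Call:
carry_out --plan '[[[0,0,0],[0,10,0],0.05],[[0,0,0],[0,10,0],0.05],[[0,0,0],[0,10,0],0.05],[[0,0,0],[0,10,0],0.05],[[0,0,0],[0,10,0],0.05],[[0,0,0],[0,10,0],0.05],[[0,0,0],[0,10,0],0.05],[[0,0,0],[0,10,0],0.05]]'

```text
time_s: 17.35
position: [0.6466, -0.0511, 0.2261]
tool_rot: [[0.943, 0.0, -0.333], [0.333, -0.0, 0.943], [0.0, -1.0, -0.0]]
ft_force: [-0.4, 0.3, 0.7]
grip_width: 0.0498
```

Call:
carry_out --plan '[[[0,0,0],[0,10,0],0.05],[[0,0,0],[-8.75,0,0],0.05],[[0,0,0],[-8.75,0,0],0.05],[[0,0,0],[-8.75,0,0],0.05],[[0,0,0],[-8.75,0,0],0.05],[[0,0,0],[0,0,0],0.05],[[0,0,0],[0,0,0],0.05]]'

```text
time_s: 18.23
position: [0.6473, -0.0511, 0.2263]
tool_rot: [[0.985, 0.098, -0.139], [0.17, -0.563, 0.809], [0.001, -0.821, -0.572]]
ft_force: [-0.5, -0.4, -0.0]
grip_width: 0.0498
```

```bash
cat > vg.py <<'E'
from goal import *
from scipy.spatial.transform import Rotation as Ro
AX=-.5736*SX+.8192*SZ
RT=np.c_[SY,-AX,np.cross(SY,-AX)]
def rep(sgoal,tag=''):
    s=env.observe(); R=np.array(s['tool_rot'])
    t=w(-21,0,58)+AX*sgoal/1e3
    print(s['time_s'],'stand',instand(s['position']).round(1),'F',np.round(s['ft_force'],1),s['grip_width'].__round__(4),np.array(s['q']).round(1))
    print('rotvec tool',Ro.from_matrix(R.T@RT).as_rotvec(degrees=True).round(2),'shift',((t-s['position'])@R*1e3).round(1))
    d=s['position']-w(-21,0,58); print('axis s',d@AX*1e3)
    return s
E
python3 -c "
from vg import *
rep(90)"
```

```text
18.225 stand [  1.8  53.5 226.3] F [-0.5 -0.4 -0. ] 0.0498 [ -2.2  31.9  65.7 -35.   76.9  -5.5]
rotvec tool [-0.14 -0.03  0.04] shift [-53.5  35.  115.1]
axis s 124.79619125758488
```

Call:
carry_out --plan '[[[-0.018,0.012,0.038],[0,0,0],0.05],[[-0.018,0.012,0.038],[0,0,0],0.05],[[-0.0175,0.011,0.039],[0,0,0],0.05],[[0,0,0],[0,0,0],0.05],[[0,0,0],[0,0,0],0.05]]'

```text
time_s: 18.85
position: [0.583, 0.0125, 0.1323]
tool_rot: [[0.985, 0.099, -0.138], [0.17, -0.565, 0.808], [0.002, -0.819, -0.573]]
ft_force: [0.7, -0.1, -0.5]
grip_width: 0.05
```

```bash
python3 - <<'E'
from vg import *
rep(90); p=shot('wrist','w13')
E
python3 chk.py 13
```

```text
18.85 stand [-71.8   1.  132.3] F [ 0.7 -0.1 -0.5] 0.05 [  4.1  32.7  81.7 -38.3  66.9  10.3]
rotvec tool [-0.02 -0.1   0.1 ] shift [-1. -0.  1.]
axis s 89.99733119687347
18.9 stand [-71.8   1.1 132.4] F [-0.9  0.3  0.6] T [0.27 0.06 0.  ] 0.04984088850259351
yaw 9.7688097568529 y [ 0.1   -0.565 -0.819]
```

View pics/w13.png

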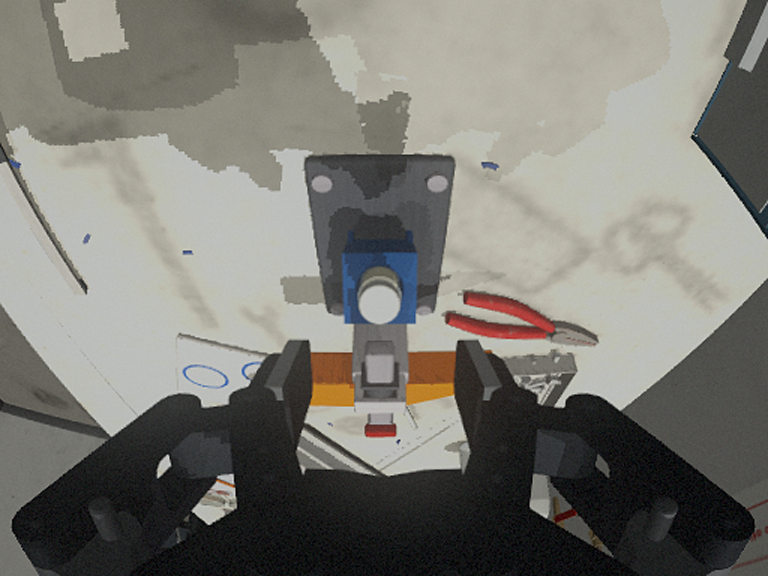

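View pics/v13.png

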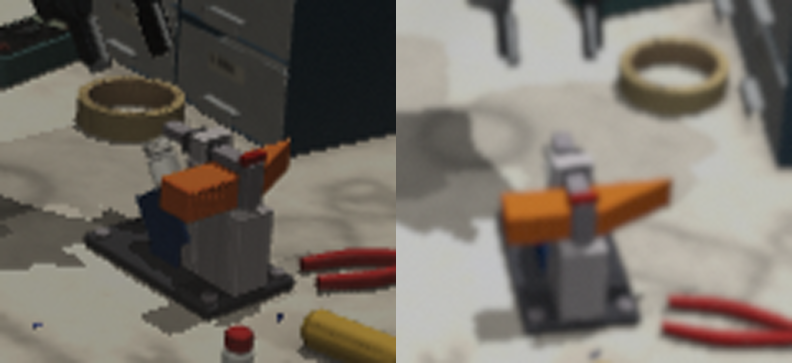

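Call:
carry_out --plan '[[[-0.001,0.021,0.001],[0,0,0],0.05],[[0,0.021,0],[0,0,0],0.05],[[0,0.021,0],[0,0,0],0.05],[[0,0.012,0],[0,0,0],0.05],[[0,0,0],[0,0,0],0.05]]'

```text
time_s: 19.62
position: [0.5883, -0.0287, 0.0689]
tool_rot: [[0.985, 0.097, -0.14], [0.17, -0.565, 0.807], [-0.0, -0.819, -0.574]]
ft_force: [-0.1, 0.6, -0.3]
grip_width: 0.0499
```

```bash
python3 - <<'E'
from vg import *
rep(5); p=shot('wrist','w14')
E
python3 chk.py 14
```

```text
19.625 stand [-30.3  -0.9  68.9] F [-0.1  0.6 -0.3] 0.0499 [ -0.1  37.3  85.8 -41.8  58.1  13.3]
rotvec tool [-0.    0.02 -0.02] shift [ 0.9  9.2 -1.4]
axis s 14.232283923846442
19.675 stand [-30.7  -0.6  69.4] F [-0.1  0.6 -0.3] T [0.29 0.01 0.02] 0.050076146001270666
yaw 9.837776703410547 y [ 0.099 -0.565 -0.819]
```

View pics/w14.png

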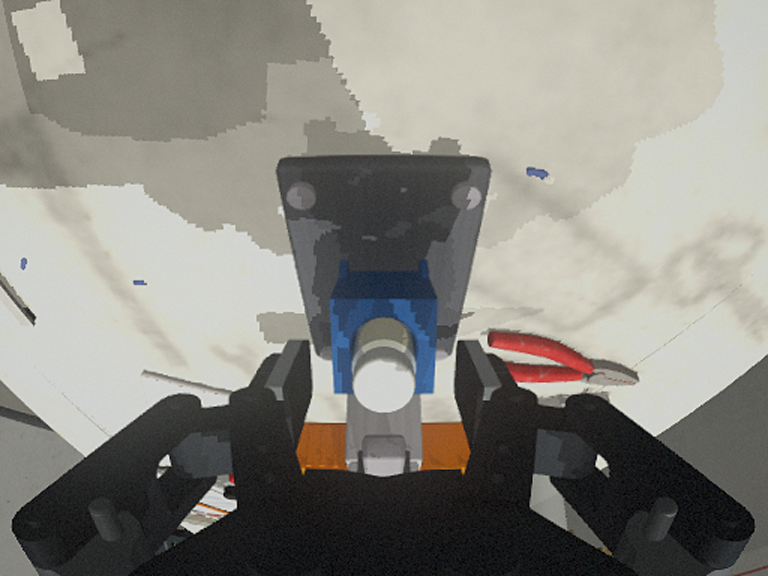

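View pics/v14.png

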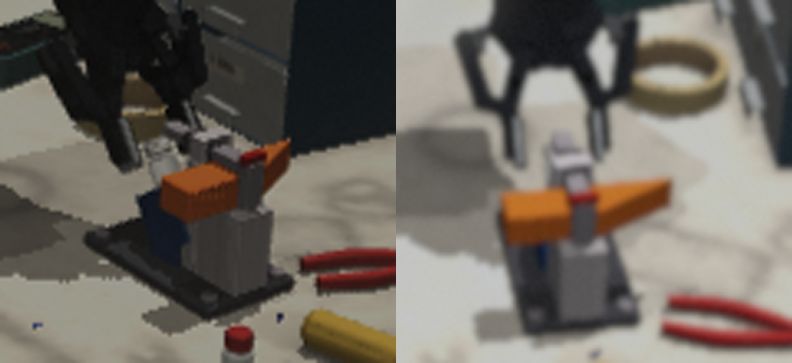

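Call:
carry_out --plan '[[[0,0.009,-0.001],[0,0,0],0.05],[[0,0,0],[0,0,0],0.05],[[0,0,0],[0,0,0],0.03],[[0,0,0],[0,0,0],0.015],[[0,0,0],[0,0,0],0.015],[[0,0,0],[0,0,0],0.015],[[0,0,0],[0,0,0],0.015]]' --force 30

```text
time_s: 20.65
position: [0.5893, -0.0339, 0.0623]
tool_rot: [[0.985, 0.099, -0.14], [0.171, -0.565, 0.807], [0.0, -0.819, -0.574]]
ft_force: [-1.0, 1.4, 2.0]
grip_width: 0.0208
```

Run:
```python
from vg import *
rep(5); p=shot('wrist','w15')
```

```text
20.65 stand [-25.   -0.8  62.3] F [-1.   1.4  2. ] 0.0208 [ -0.6  37.8  86.1 -42.2  57.   13.6]
rotvec tool [0.   0.05 0.05] shift [ 0.8  0.8 -0.8]
axis s 5.840711341981885
```

View pics/w15.png

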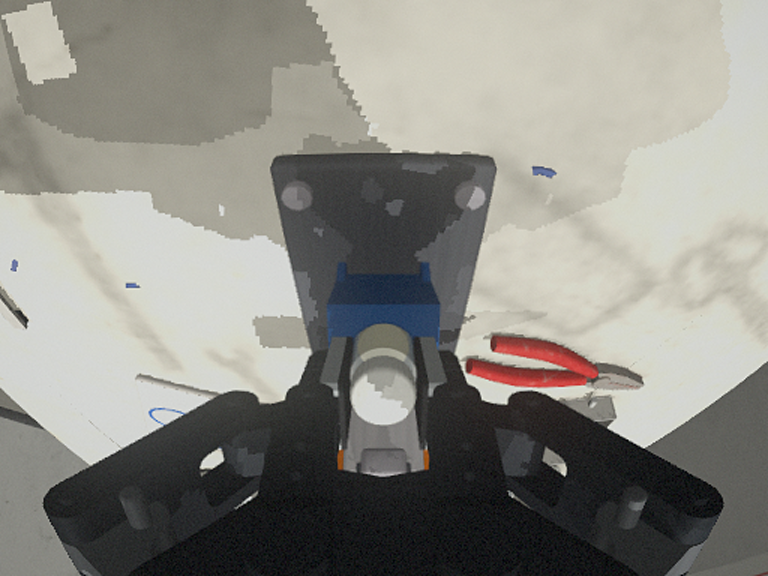

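Call:
carry_out --plan '[[[0,-0.005,0],[0,0,0],0.015],[[0,-0.01,0],[0,0,0],0.015],[[0,-0.012,0],[0,0,0],0.015],[[0,-0.015,0],[0,0,0],0.015],[[0,-0.015,0],[0,0,0],0.015],[[0,-0.015,0],[0,0,0],0.015],[[0,-0.015,0],[0,0,0],0.015],[[0,0,0],[0,0,0],0.015]]'

```text
time_s: 21.7
position: [0.581, 0.0159, 0.1346]
tool_rot: [[0.985, 0.1, -0.14], [0.172, -0.565, 0.807], [0.002, -0.819, -0.574]]
ft_force: [-0.5, -0.5, 0.2]
grip_width: 0.0207
```

```bash
python3 - <<'E'
from vg import *
rep(90); p=shot('wrist','w16')
E
python3 chk.py 16
```

```text
21.7 stand [-75.4  -0.5 134.6] F [-0.5 -0.5  0.2] 0.0207 [  4.5  32.5  81.7 -38.3  67.2  10.3]
rotvec tool [0.01 0.03 0.16] shift [ 0.5  3.9 -0.7]
axis s 93.94342459269981
21.75 stand [-75.1  -0.9 133.7] F [ 0.3  0.3 -0.6] T [ 0.31  0.1  -0.  ] 0.020820739899472255
yaw 9.89672279639185 y [ 0.099 -0.565 -0.819]
```

View pics/w16.png

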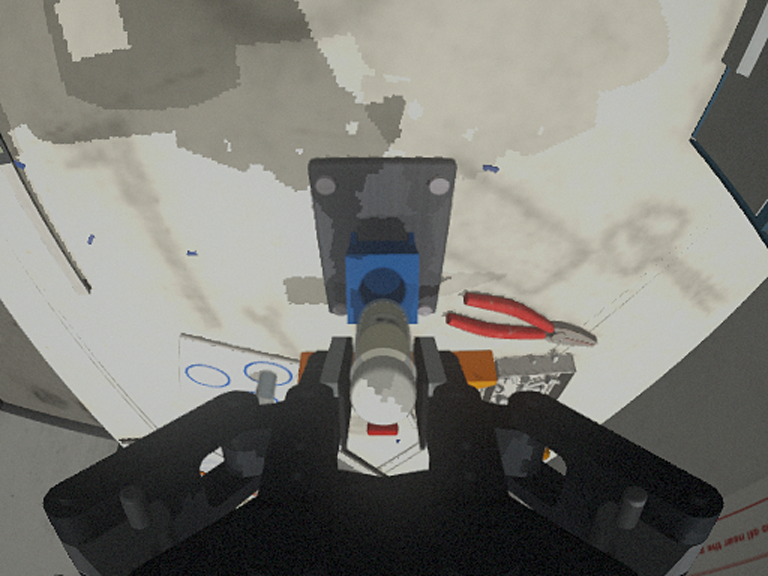

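View pics/v16.png

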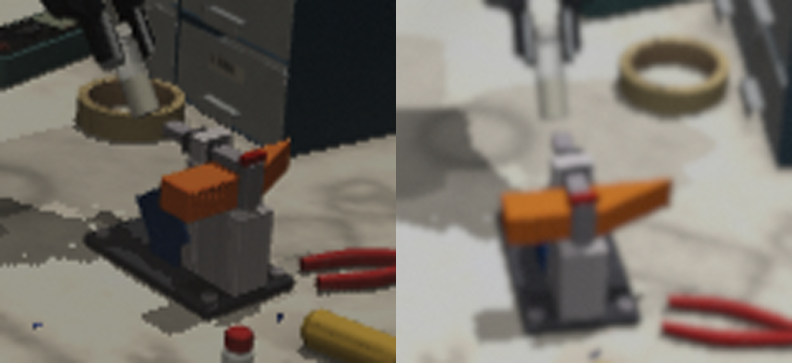

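Call:
carry_out --plan '[[[0,-0.037,-0.026],[0,0,0],0.015],[[0,-0.037,-0.026],[0,0,0],0.015],[[0,0,0],[8.75,0,0],0.015],[[0,0,0],[8.75,0,0],0.015],[[0,0,0],[8.75,0,0],0.015],[[0,0,0],[8.75,0,0],0.015],[[0,0,0],[0,0,0],0.015]]'

```text
time_s: 22.72
position: [0.5808, 0.0128, 0.2233]
tool_rot: [[0.986, -0.001, -0.168], [0.168, -0.0, 0.986], [-0.001, -1.0, -0.0]]
ft_force: [-0.5, -0.6, 0.9]
grip_width: 0.0212
```

Call:
carry_out --plan '[[[0,0,0],[0,-9.7,0],0.015],[[0,0,0],[0,-9.7,0],0.015],[[0,0,0],[0,-9.7,0],0.015],[[0,0,0],[0,-9.7,0],0.015],[[0,0,0],[0,-9.7,0],0.015],[[0,0,0],[0,-9.7,0],0.015],[[0,0,0],[0,-9.8,0],0.015],[[0,0,0],[0,0,0],0.015]]'

```text
time_s: 23.72
position: [0.5804, 0.0155, 0.2234]
tool_rot: [[0.211, -0.001, -0.977], [0.977, -0.002, 0.211], [-0.002, -1.0, 0.0]]
ft_force: [-0.3, -0.4, -0.6]
grip_width: 0.0209
```

Run:
```python
from vg import *
s=env.observe(); R=np.array(s['tool_rot']); print(s['time_s'],s['position'],R.round(3).tolist(),s['grip_width'],np.array(s['q']).round(1))
t=np.array([.4457,-.2719,.15]); print((t-s['position'])@R)
p=shot('wrist','w17')
```

```text
23.725 [0.58037029 0.01549387 0.22342307] [[0.211, -0.001, -0.977], [0.977, -0.002, 0.211], [-0.002, -1.0, 0.0]] 0.020915906211035718 [-10.1  25.2  70.1  -0.1  84.7 -87.9]
[-0.30919298  0.07407799  0.0709537 ]
```

View pics/w17.png

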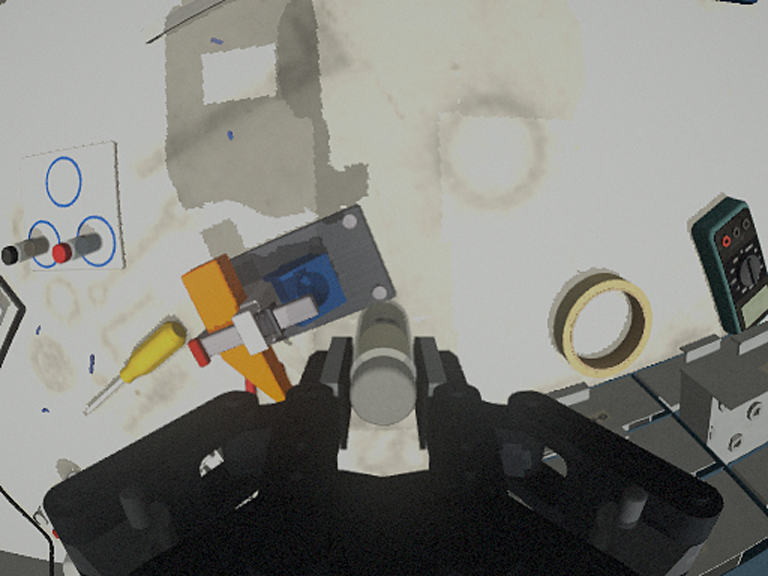

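Call:
carry_out --plan '[[[-0.0515,0,0.012],[0,0,0],0.015],[[-0.0515,0,0.012],[0,0,0],0.015],[[-0.0515,0,0.012],[0,0,0],0.015],[[-0.0515,0,0.012],[0,0,0],0.015],[[-0.0515,0.03,0.012],[0,0,0],0.015],[[-0.0515,0.035,0.011],[0,0,0],0.015],[[0,0,0],[0,0,0],0.015],[[0,0,0],[0,0,0],0.015]]'

```text
time_s: 24.78
position: [0.4468, -0.2714, 0.1596]
tool_rot: [[0.212, 0.0, -0.977], [0.977, -0.001, 0.212], [-0.001, -1.0, -0.0]]
ft_force: [-0.3, 0.2, 0.2]
grip_width: 0.0208
```

Run:
```python
from vg import *
s=env.observe(); R=np.array(s['tool_rot']); print(s['time_s'],s['position'],R.round(3).tolist(),s['grip_width'])
t=np.array([.4457,-.2719,.05]); print((t-s['position'])@R)
p=shot('wrist','w18')
for n in('scene','side'):
    q=shot(n,n+'18'); c=(215,345,240,360) if n=='scene' else(215,345,160,280)
    im=cv2.resize(q['image'][c[0]:c[1],c[2]:c[3]],None,fx=3.3,fy=3.3,interpolation=cv2.INTER_CUBIC)
    # predicted vial axis & ring
    for X in (t*[1,1,0]+[0,0,.008],):
        uv=(proj(q,X)[0]-[c[2],c[0]])*3.3; cv2.circle(im,tuple(uv.astype(int).tolist()),3,(255,0,0),1)
    a=im if n=='scene' else np.hstack([a,im])
cv2.imwrite('pics/v18.png',cv2.cvtColor(a,cv2.COLOR_RGB2BGR))
```

```text
24.775 [ 0.44680399 -0.27140992  0.15956595] [[0.212, 0.0, -0.977], [0.977, -0.001, 0.212], [-0.001, -1.0, -0.0]] 0.02082313017754352
[-0.00065822  0.10956615  0.00099136]
```

View pics/w18.png

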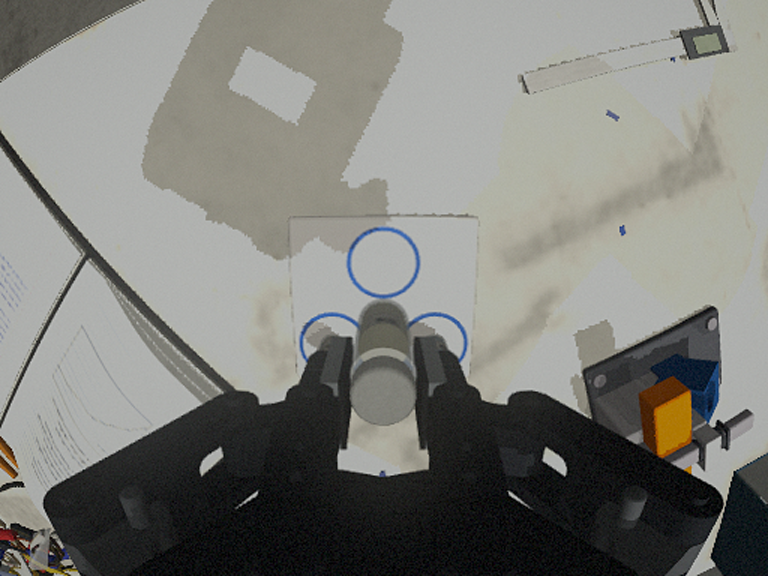

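View pics/v18.png

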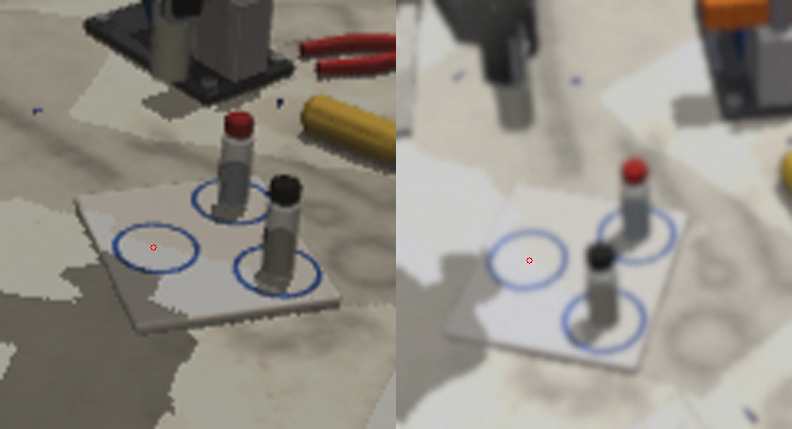

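Run:
```python
from vg import *
p=pickle.load(open('pics/w18.pkl','rb')); s=p['st']; R=np.array(s['tool_rot'])
hsv=cv2.cvtColor(p['image'],cv2.COLOR_RGB2HSV); b=(hsv[...,0]>100)&(hsv[...,0]<125)&(hsv[...,1]>90)
v,u=np.nonzero(b); k=(abs(u-255)<28)&(abs(v-175)<26); w_=np.array([onz(p,a,c,.008)[:2] for a,c in zip(u[k],v[k])])
x=np.linalg.lstsq(np.c_[2*w_,np.ones(len(w_))],(w_**2).sum(1),rcond=None)[0]; print('ring',x[:2],np.sqrt(x[2]+x[:2]@x[:2]))
a=np.radians(np.arange(0,360,5)); k=4;c0,r0=200,180
im=cv2.cvtColor(cv2.resize(p['image'][180:300,200:320],None,fx=5,fy=5,interpolation=cv2.INTER_CUBIC),cv2.COLOR_RGB2BGR)
for ty in(.040,-.028):
    X=np.array([s['position']+R@np.array([.011*np.cos(t),ty,.011*np.sin(t)]) for t in a]); uv=(proj(p,X)-[c0,r0]+.5)*5; cv2.polylines(im,[uv.astype(np.int32)],True,(0,0,255),1)
cv2.imwrite('pics/o18.png',im)
```

```text
ring [ 0.44594808 -0.27152149] 0.023498955686879687
```

View pics/o18.png

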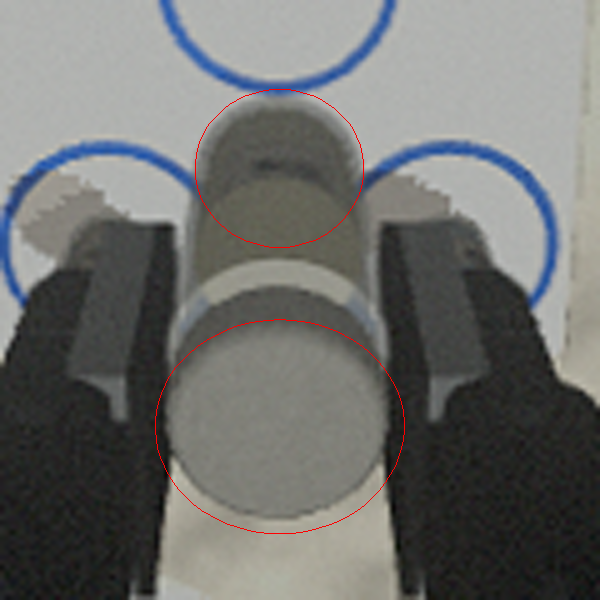

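Call:
carry_out --plan '[[[-0.0005,0.04,0.001],[0,0,0],0.015],[[0,0.04,0],[0,0,0],0.015],[[0,0.026,0],[0,0,0],0.015],[[0,0,0],[0,0,0],0.015],[[0,0,0],[0,0,0],0.015]]'

```text
time_s: 25.55
position: [0.4463, -0.272, 0.0546]
tool_rot: [[0.21, 0.002, -0.978], [0.978, -0.002, 0.21], [-0.001, -1.0, -0.002]]
ft_force: [0.5, -0.1, 0.5]
grip_width: 0.0208
```

Call:
carry_out --plan '[[[0,0.0015,0],[0,0,0],0.015],[[0,0.001,0],[0,0,0],0.015],[[0,0,0],[0,0,0],0.015]]'

```text
time_s: 25.92
position: [0.4455, -0.2719, 0.051]
tool_rot: [[0.21, 0.0, -0.978], [0.978, -0.0, 0.21], [-0.0, -1.0, -0.0]]
ft_force: [-1.2, -0.1, -0.5]
grip_width: 0.0212
```

Call:
carry_out --plan '[[[0,0.001,0],[0,0,0],0.015],[[0,0,0],[0,0,0],0.015],[[0,0,0],[0,0,0],0.015]]'

```text
time_s: 26.3
position: [0.4455, -0.2719, 0.0498]
tool_rot: [[0.21, -0.0, -0.978], [0.978, 0.0, 0.21], [0.0, -1.0, 0.0]]
ft_force: [0.8, 0.6, -1.8]
grip_width: 0.0211
```

Call:
carry_out --plan '[[[0,0.001,0],[0,0,0],0.015],[[0,0,0],[0,0,0],0.015],[[0,0,0],[0,0,0],0.015]]'

```text
time_s: 26.68
position: [0.4455, -0.2719, 0.0488]
tool_rot: [[0.21, -0.0, -0.978], [0.978, 0.0, 0.21], [0.0, -1.0, 0.0]]
ft_force: [0.4, 1.0, -0.8]
grip_width: 0.0209
```

Call:
carry_out --plan '[[[0,0.0007,0],[0,0,0],0.015],[[0,0,0],[0,0,0],0.015],[[0,0,0],[0,0,0],0.015]]'

```text
time_s: 27.05
position: [0.4455, -0.2719, 0.0481]
tool_rot: [[0.21, -0.0, -0.978], [0.978, -0.0, 0.21], [-0.0, -1.0, 0.0]]
ft_force: [0.6, 0.7, -0.2]
grip_width: 0.0209
```

Call:
carry_out --plan '[[[0,0.0005,0],[0,0,0],0.015],[[0,0,0],[0,0,0],0.015],[[0,0,0],[0,0,0],0.015]]'

```text
time_s: 27.42
position: [0.4456, -0.272, 0.0478]
tool_rot: [[0.21, 0.0, -0.978], [0.978, -0.0, 0.21], [-0.0, -1.0, -0.0]]
ft_force: [0.8, 0.9, 2.5]
grip_width: 0.0215
```

Call:
carry_out --plan '[[[0,0.0005,0],[0,0,0],0.015],[[0,0,0],[0,0,0],0.015],[[0,0,0],[0,0,0],0.015]]'

```text
time_s: 27.8
position: [0.4457, -0.272, 0.0477]
tool_rot: [[0.21, 0.001, -0.978], [0.978, -0.001, 0.21], [-0.0, -1.0, -0.001]]
ft_force: [-1.1, 0.9, 7.5]
grip_width: 0.0208
```

Call:
carry_out --plan '[[[0,-0.0006,0],[0,0,0],0.015],[[0,0,0],[0,0,0],0.015],[[0,0,0],[0,0,0],0.024],[[0,0,0],[0,0,0],0.027],[[0,0,0],[0,0,0],0.032],[[0,0,0],[0,0,0],0.038],[[0,0,0],[0,0,0],0.042],[[0,0,0],[0,0,0],0.045]]'

```text
time_s: 28.8
position: [0.4455, -0.2719, 0.0477]
tool_rot: [[0.21, -0.0, -0.978], [0.978, -0.0, 0.21], [-0.0, -1.0, 0.0]]
ft_force: [-0.1, -0.2, 0.0]
grip_width: 0.045
```

Run:
```python
from vg import *
p=shot('wrist','w19'); s=p['st']; print(s['time_s'],s['position'],s['grip_width'],s['ft_force'])
```

```text
28.8 [ 0.44546725 -0.27190629  0.04769415] 0.04497577486419299 [-0.07254526 -0.16068578  0.03480285]
```

View pics/w19.png

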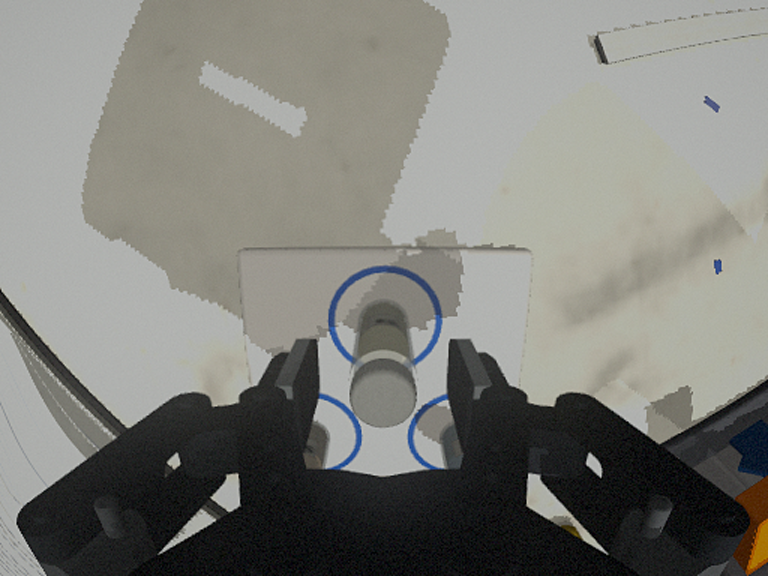

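Vial stands free in the ring (base at about (383, 320) in the view, ring centred there). Raise straight up and check.

Call:
carry_out --plan '[[[0,-0.02,0],[0,0,0],0.05],[[0,-0.03,0],[0,0,0],0.05],[[0,-0.05,0],[0,0,0],0.05],[[0,-0.05,0],[0,0,0],0.05],[[0.03,0,0.05],[0,0,0],0.05],[[0.03,0,0.05],[0,0,0],0.05],[[0,0,0],[0,0,0],0.05],[[0,0,0],[0,0,0],0.05]]'

```text
time_s: 29.85
position: [0.3608, -0.1927, 0.1981]
tool_rot: [[0.21, 0.001, -0.978], [0.978, -0.001, 0.21], [-0.001, -1.0, -0.001]]
ft_force: [-0.0, -0.7, -0.1]
grip_width: 0.0503
```

Run:
```python
from vg import *
p=shot('wrist','w20'); s=p['st']; print(s['time_s'],s['position'],s['ft_force'])
for n in('scene','side'):
    q=shot(n,n+'20'); c=(160,340,230,370) if n=='scene' else(160,340,150,290)
    im=cv2.resize(q['image'][c[0]:c[1],c[2]:c[3]],None,fx=2.8,fy=2.8,interpolation=cv2.INTER_CUBIC)
    for z in(.008,.076):
        uv=(proj(q,np.array([.4458,-.2717,z]))[0]-[c[2],c[0]])*2.8; cv2.circle(im,tuple(uv.astype(int).tolist()),3,(255,0,0),1)
    a=im if n=='scene' else np.hstack([a,im])
cv2.imwrite('pics/v20.png',cv2.cvtColor(a,cv2.COLOR_RGB2BGR))
```

```text
29.85 [ 0.36077506 -0.19269935  0.19813309] [-0.03487392 -0.68441331 -0.09675823]
```

View pics/v20.png

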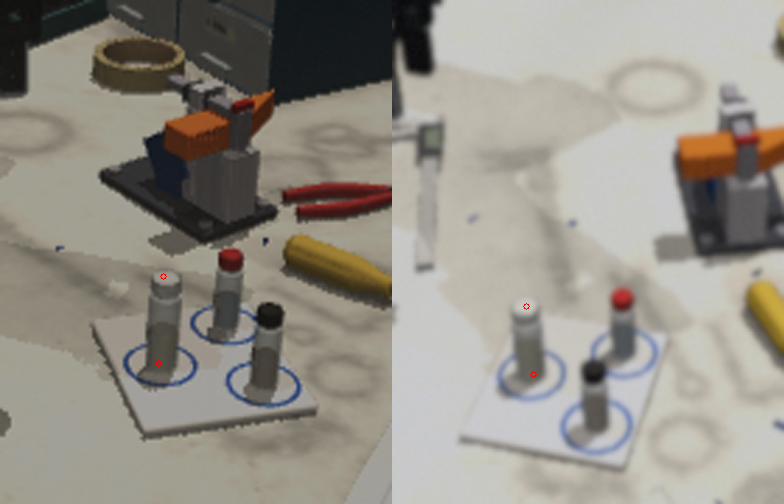

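View pics/w20.png

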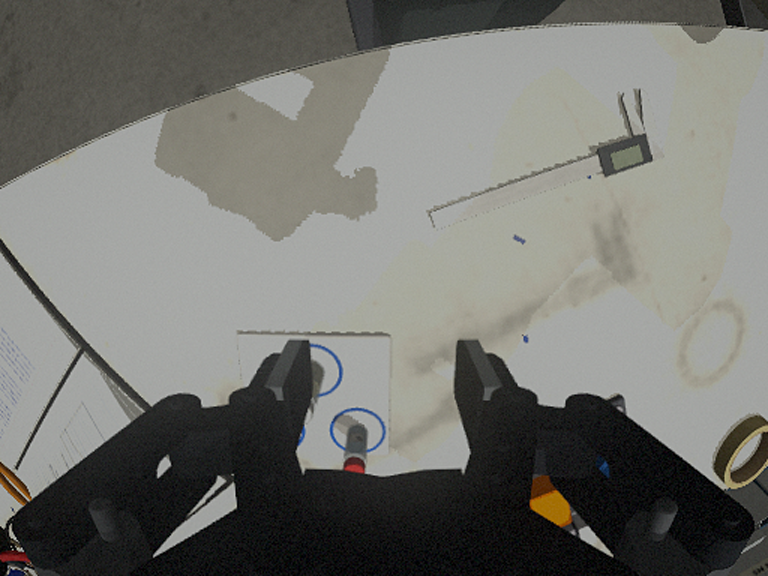

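All three vials are standing, the white-capped one inside the ring, and the wedge still holds the catch. I'm handing the job in.

```bash
python3 -c "
from rig import env
print(env.close_job()); print(env.observe()['time_s'])"
```

```text
the job is handed in; nothing more can be done
None
the job is handed in; nothing more can be done
```

I pushed the wedge in along the shelf from the robot's side and let it go, and it stayed in the gap by itself. I then drew the vial out along its leaning bore with the gripper tilted 35°. After turning it upright, I set it down in the empty ring, opened the fingers and backed the arm away. I handed the job in at about 30 s of the 59 s allowed.

- **Wedge and catch:** The wrist picture after letting go showed the wedge flat against the post. The catch matched the model drawn about 18 mm open. The last fixed-camera views, just before handing in, still showed the wedge in place. I had no direct reading of the catch's joint value or of the force between wedge and catch.
- **White-capped vial:** In the last two fixed-camera pictures it stands upright inside the ring. I released it with the gripper at (0.4455, -0.2719). The two measurements of the ring's centre were (0.4457, -0.2719) and (0.4459, -0.2715), so they agree to under 1 mm. In those pictures the vial's base and cap lay within a few mm of where I predicted them. That gap is in line with the offset the fixed cameras showed throughout.
- **Other vials:** The black- and red-capped vials are standing in their rings, with no shift visible.
- **Robot:** It was touching nothing at hand-in, with wrist forces at noise level.

No check failed. The grip widths read about 1 mm less than the sizes given for the wedge and the vial.

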